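# Refit and load the laundry supply bin

### The arm

A 7-joint arm with a two-finger parallel gripper is mounted at the origin on the work surface. World frame = base frame: x ahead of the robot, y to its left, z up, the work surface at z = 0. Lengths are in mm, angles in degrees, forces in N, time in s.
With the tool pointing down it reaches from about 425 to 1025 mm from the base axis. Payload 3.6 kg.
Tool frame: the origin (TCP) lies on the centre line of the jaws, within the pads' length; the fingertips stand 22 mm ahead of it and the grasp point (between the pads) lies 3 mm ahead of it; z points along the fingers, y is the line along which they close (so a half turn about z gives the same grasp; the last joint's range is limited). The gripper opens to 85 mm and grips with 20 to 120 N. Pads are 22 mm wide; open, the fingers measure 114 mm over their backs; the gripper's body (76 mm by 85 mm) begins 54 mm behind the grasp point. The pads swing forward as they close: fully open they stand 13 mm farther back than shut.
Start: joints at [70.904, 33.873, 2.773, 92.16, -1.908, 54.013, -1.931], TCP at [172.195, -704.257, 253.302] pointing down, gripper open.
Joint ranges: [-153.93, 153.93], [-27.13, 128.08], [-72.61, 78.16], [10.71, 143.7], [-87.88, 267.88], [4.46, 118.87], [-176.78, 176.78]. Speed limits (degrees/s): [147.25, 147.25, 180, 180, 180, 180, 180].

### API

Orientations are given as [roll, pitch, yaw] about the fixed x, y, z axes, in that order (R = Rz(yaw) Ry(pitch) Rx(roll)).
In Python, from rig import ctrl, viewer, probe_bus, finish_job gives the robot as it stands (ctrl), with the cameras (viewer), the readings (probe_bus) and the job as plain functions.
- The arm moves only by the shell command python3 inch.py 'ROWS'. ROWS is a JSON list of rows, 1 to 5 of them, each of 7 numbers: a rotation vector rx, ry, rz in degrees, then dx, dy, dz in mm, then the finger opening in mm; each row is the pose to reach, as a shift and turn from the pose commanded when the command began, along the tool's axes at that moment; what a row does not reach only later rows make up. A row lasts 1/12 s, in which the tool goes at most 41.7 mm and 7.16 degrees, less where a joint would pass 70% of its speed; a pose out of reach is approached as far as the arm can. The fingers move at their own pace and stop on an object; the grip force is fixed at half the most. Time passes only in rows, so rows that do not move let the fingers close. It prints the time, the measured TCP pose, the force, the opening and the grip force at its end. Input that does not fit is refused with a message, and nothing moves.
- probe_bus.sense(): the state, without advancing time (a new reading comes with each control period).
- viewer.camera(name): name is "scene" or "side" or "wrist"; returns a dict with "img" (420x560x3 uint8, blue, green, red), "camera_matrix" (3x3 intrinsics, pixels), "dist_coeffs" ([k1, k2, p1, p2, k3] as OpenCV has them; the pictures are not rectified), "rvec" (rotation vector, rad) and "tvec" (3), from world to camera coordinates, as OpenCV has them; the wrist camera has in their place "hand_eye" (4x4, takes a point from camera to tool coordinates, whose origin is the TCP and whose axes are the flange's). Camera axes: x right, y down, z forward; pixel columns grow to the right and rows downward; lengths in mm; the calibration is good to about 2 mm. A picture is of the moment at which its call begins: read the wrist's pose just before it. There is no depth.
- finish_job(): hands the job in; it is judged then, once.
The state is a dict: "time": time; "joint_positions": joint angles; "dq": joint speeds; "joint_torque": joint torques, N m; "tcp_pos": TCP position; "ee_rot": TCP orientation; "wrist_force": force on the tool from outside, world axes, zero at the start; "torque": the same for the moment, N m; "grip_width": finger opening in mm; "grasp_force": force on a finger pad.
Only numpy, scipy, OpenCV 4.12 (cv2) and the standard library are available. Lean on these libraries where they do the work, as an engineer would, in place of code of your own. Each camera call takes 0.05 s, during which the arm holds its last target. There are 200 camera calls.

### The job

The laundry supply bin has been washed: first slide one of the purple panels from the drainer all the way down into the divider slot between the big bay and the bottle bay. Then load it: pile all the tubs and packs (carton, tin, soap) that are there into one upright stack in the middle of the big bay, widest at the bottom and each narrower one centred on the one below, and stand the blue and orange bottles that are there upright in the bottle bay. Last, close the front of the big bay by sliding the other panel fully down into the front slot, and leave the other things on the worktop alone.

Things in the scene. Friction and masses are not known exactly. Their poses are not given: they have to be found in the camera images.
- bin: Washed supply bin of pale plastic, fixed, 208 (x) by 301 mm (y), floor 6 mm thick. Its -x side is the front, facing the robot. Origin on the underside below the big bay's centre. The big bay has 75 mm walls on its +x and +y sides; its front (-x) and its -y side, towards the bottle bay, are open until a panel is slid down there.
- bay (a point): Centre of the big bay on its inner floor, 6 mm above the worktop, where the stack stands; axes as the bin's. The bay is 176 mm square clear inside, with small guide ribs in its corners.
- bottle_bay (a point): Centre of the bottle bay on its inner floor, 151 mm to the -y side of the big bay's centre; axes as the bin's. The bay is 195 mm long (x) and 93 mm wide (y); its -y wall is 50 mm, its -x lip 30 mm and its +x wall 75 mm high.
- slot_divider (a point): Slot between big bay and bottle bay: the point on the floor where the middle of a seated panel's lower edge rests. Runs along the bin's x; axes as the bin's. An upright channel at each end, 12 mm wide for the 8 mm panel, open above, 78 mm high plus flared lead-ins up to 91 mm above the worktop; 3 mm to spare at either end of the panel.
- slot_front (a point): Slot across the big bay's open front: the point on the floor where the middle of a seated panel's lower edge rests. Runs along the bin's y; axes as the bin's. Channels like those of the divider slot: 12 mm wide, 78 mm high plus flared lead-ins up to 91 mm above the worktop; 3 mm to spare at either end of the panel.
- drainer: White drainer with steel wire prongs, fixed, 180 by 110 mm, in which both panels stand on edge to dry, 60 mm apart (at y = +30 and -30 mm), lower edges 12 mm above the worktop, prong tops at 63 mm; origin at the centre of its underside, z up, x along the panels.
- panel_a: One of two identical purple drop-in panels (either fits either slot, either way round). 176 mm long (x), 8 mm thick (y), 72 mm high, with a grip tab on the middle of the top edge: 60 mm long, 12 mm thick, from 72 to 102 mm high; 120 g. Starts on edge in the drainer. Pinch the tab across its thickness from above. Origin at the middle of the lower edge, z up.
- panel_b: One of two identical purple drop-in panels (either fits either slot, either way round). 176 mm long (x), 8 mm thick (y), 72 mm high, with a grip tab on the middle of the top edge: 60 mm long, 12 mm thick, from 72 to 102 mm high; 120 g. Starts on edge in the drainer. Pinch the tab across its thickness from above. Origin at the middle of the lower edge, z up.
- tub_large: Blue tub with white lid, 116 mm (x) by 150 mm (y), 60 mm high, about 0.5 kg. A dark carrying bar is sunk flush in the flat lid: 24 mm thick (y -12 to 12), 56 mm long along x; on either side an open well, 28 mm deep, 56 mm (x) by 36 mm (y). Reach into both wells and pinch the bar along y. Origin at the centre of its underside, z up. None if absent.
- tub_small: Green tub with white lid, 92 mm (x) by 120 mm (y), 50 mm high, about 0.35 kg. A dark carrying bar is sunk flush in the flat lid: 24 mm thick (y -12 to 12), 56 mm long along x; on either side an open well, 28 mm deep, 56 mm (x) by 35 mm (y). Reach into both wells and pinch the bar along y. Origin at the centre of its underside, z up. None if absent.
- carton: Yellow carton, 62 mm (x) by 92 mm (y), 42 mm high, about 0.25 kg; origin at the centre of its underside, z up. None if absent.
- tin: Flat round red tin with aluminium top, 60 mm in diameter, 34 mm high, 0.16 kg; origin at the centre of its underside, z up. None if absent.
- soap: Pink soap box with a white band, 34 mm (x) by 52 mm (y), 30 mm high, 0.11 kg; origin at the centre of its underside, z up. None if absent.
- bottle_blue: Light blue bottle with a white cap, standing: body 56 mm in diameter up to 100 mm, then narrowing to the cap, 32 mm in diameter, from 135 to 170 mm high; about 0.3 kg; origin at the centre of its underside, z up. None if absent.
- bottle_amber: Orange bottle with a green cap, standing: body 56 mm in diameter up to 100 mm, then narrowing to the cap, 32 mm in diameter, from 135 to 170 mm high; about 0.3 kg; origin at the centre of its underside, z up. None if absent.
- iron: Purple and white clothes iron, 230 mm long, 130 mm high, flat on its plate; not part of the job, leave it where it is. Origin on its underside.
- spray: White spray bottle with a red head, 68 mm in diameter, 195 mm high; not part of the job, leave it where it is. Origin on its underside.
- jar: Jar, 76 mm in diameter, 100 mm high; not part of the job, leave it where it is. Origin on its underside.
- dosing_cup: Small white dosing cup, 54 mm across, 45 mm high; not part of the job, leave it where it is. Origin on its underside.
- sponge: Yellow and green sponge, 70 by 110 by 32 mm; not part of the job, leave it where it is. Origin on its underside.
- brush: Wooden scrubbing brush, 150 by 52 by 40 mm, bristles down; not part of the job, leave it where it is. Origin on its underside.

How it is judged (in metres and radians):
On the way, in this order (a step that is already met when the one before it is completed fails the run):
1. a panel is fully down in the divider slot (((distance between panel_a and slot_divider below 0.008 m and angle between the x axis of panel_a and the x axis of bin, either way round below 0.06 rad and angle between panel_a's own z axis and vertical below 0.06 rad) or (distance between panel_b and slot_divider below 0.008 m and angle between the x axis of panel_b and the x axis of bin, either way round below 0.06 rad and angle between panel_b's own z axis and vertical below 0.06 rad))), for 0.3 s.
2. all packs present are stacked, widest lowest, in the big bay, and all bottles present stand in the bottle bay (horizontal distance between each of tub_large, tub_small, carton, tin, soap and bay below 0.035 m and angle between each of tub_large, tub_small, carton, tin, soap, bottle_blue, bottle_amber's own z axis and vertical below 0.1 rad and linear speed of each of tub_large, tub_small, carton, tin, soap, bottle_blue, bottle_amber below 0.03 m/s and z of each of tub_small, carton, tin, soap in the frame of tub_large above 0.056 m and horizontal distance between each of tub_small, carton, tin, soap and tub_large below 0.025 m and z of each of carton, tin, soap in the frame of tub_small above 0.046 m and horizontal distance between each of carton, tin, soap and tub_small below 0.025 m and z of each of tin, soap in the frame of carton above 0.038 m and horizontal distance between each of tin, soap and carton below 0.025 m and z of soap in the frame of tin above 0.03 m and horizontal distance between soap and tin below 0.025 m and x of bottle_blue in the frame of bottle_bay between -0.07 and 0.07 m and y of bottle_blue in the frame of bottle_bay between -0.025 and 0.025 m and z of each of bottle_blue, bottle_amber in the frame of bottle_bay below 0.008 m and x of bottle_amber in the frame of bottle_bay between -0.07 and 0.07 m and y of bottle_amber in the frame of bottle_bay between -0.025 and 0.025 m), for 0.3 s.
3. the other panel is fully down in the front slot (((distance between panel_a and slot_front below 0.008 m and angle between the x axis of panel_a and the y axis of bin, either way round below 0.06 rad and angle between panel_a's own z axis and vertical below 0.06 rad) or (distance between panel_b and slot_front below 0.008 m and angle between the x axis of panel_b and the y axis of bin, either way round below 0.06 rad and angle between panel_b's own z axis and vertical below 0.06 rad))), for 0.3 s.
At the end, for the whole second after the job is handed in: One panel seated in each slot (within 8 mm, 0.06 rad); packs present upright and at rest in one stack, each above every wider one, within 25 mm of it sideways and 35 mm of the bay's centre; bottles present upright on the bottle bay's floor, within 70 mm along and 25 mm across of its centre (all of step 2 and ((distance between panel_a and slot_divider below 0.008 m and angle between the x axis of panel_a and the x axis of bin, either way round below 0.06 rad and angle between panel_a's own z axis and vertical below 0.06 rad) or (distance between panel_b and slot_divider below 0.008 m and angle between the x axis of panel_b and the x axis of bin, either way round below 0.06 rad and angle between panel_b's own z axis and vertical below 0.06 rad)) and ((distance between panel_a and slot_front below 0.008 m and angle between the x axis of panel_a and the y axis of bin, either way round below 0.06 rad and angle between panel_a's own z axis and vertical below 0.06 rad) or (distance between panel_b and slot_front below 0.008 m and angle between the x axis of panel_b and the y axis of bin, either way round below 0.06 rad and angle between panel_b's own z axis and vertical below 0.06 rad))); the robot touches nothing.
It fails at once if a bystander (iron, spray bottle, jar, dosing cup, sponge, brush) is moved more than 40 mm (distance of any of iron, spray, jar, dosing_cup, sponge, brush from where it was at the start of the episode above 0.04 m).
Of tub_large, tub_small, carton, tin, soap only 3 to 4 are there at a start; the rules pass over those that are not, and their reading is None.
Of bottle_blue, bottle_amber only 1 to 2 are there at a start; the rules pass over those that are not, and their reading is None.
At some moment in a run one of tub_large, tub_small, carton may be knocked a few centimetres aside while the robot is not near it.
It also fails if it takes over 210 s, if anything falls off the work surface, if the arm or the gripper's body presses on something with over 40 N, if the wrist force passes 120 N, or if a joint passes its speed limit or range.

## Working session

There is one attempt and no reset: what is moved stays moved. The work goes in short steps, Python scripts to look and compute and a shell command to move; the robot and the scene stay as the last step left them, time stands still between calls to the robot, and variables do not carry over. Pictures are saved under pics/ and viewed, at most 14 in all, crops included, and the job is handed in when it is done.

```bash
ls; mkdir -p pics
cat > h.py <<'E'
import numpy as np, cv2
from rig import ctrl, viewer, probe_bus, finish_job
from scipy.spatial.transform import Rotation as R
E
python3 - <<'E'
from h import *
s=probe_bus.sense();print({k:(np.round(v,2).tolist() if not isinstance(v,str) else v) for k,v in s.items()})
for n in ["scene","side"]:
    c=viewer.camera(n);cv2.imwrite(f"pics/{n}0.png",c["img"]);
    Rm=cv2.Rodrigues(np.array(c["rvec"],float))[0];print(n,-Rm.T@np.array(c["tvec"]).ravel(),Rm[2],c["camera_matrix"],c["dist_coeffs"])
c=viewer.camera("wrist");cv2.imwrite("pics/wrist0.png",c["img"]);print(c["hand_eye"],c["camera_matrix"])
E
```

```text
inch.py
pics
rig.py
{'time': 0.0, 'joint_positions': [70.9, 33.92, 2.77, 92.24, -1.91, 54.01, -1.93], 'dq': [0.04, 0.06, -0.07, 0.04, -0.01, 0.1, -0.01], 'joint_torque': [-0.0, -54.87, 1.55, -19.81, 0.01, 0.01, -0.0], 'tcp_pos': [172.04, -703.47, 252.14], 'ee_rot': [-179.87, 0.01, 13.75], 'wrist_force': [-0.6, 0.63, 0.23], 'torque': [0.01, 0.02, 0.0], 'grasp_force': 0.0, 'grip_width': 85.5}
scene [1227.15511685 -478.08796012  684.39334853] [-0.65305366  0.45432955 -0.60589238] [[403.73403915   0.         277.7856616 ]
 [  0.         403.73403915 217.55704725]
 [  0.           0.           1.        ]] [-0.11335928  0.          0.          0.          0.        ]
side [167.08584692 663.66784811 825.25014498] [ 0.32491371 -0.62984075 -0.70550104] [[449.89436568   0.         275.50616243]
 [  0.         449.89436568 212.44976543]
 [  0.           0.           1.        ]] [0.01572579 0.         0.         0.         0.        ]
[[-4.94572568e-04 -9.58973704e-01 -2.83494604e-01  7.22995580e+01]
 [ 9.99999055e-01 -8.37880376e-04  1.08973202e-03  4.18696842e-01]
 [-1.28255891e-03 -2.83493798e-01  9.58973212e-01 -1.20517685e+02]
 [ 0.00000000e+00  0.00000000e+00  0.00000000e+00  1.00000000e+00]] [[358.17031788   0.         276.50686492]
 [  0.         358.17031788 207.10022264]
 [  0.           0.           1.        ]]
```

View pics/scene0.png

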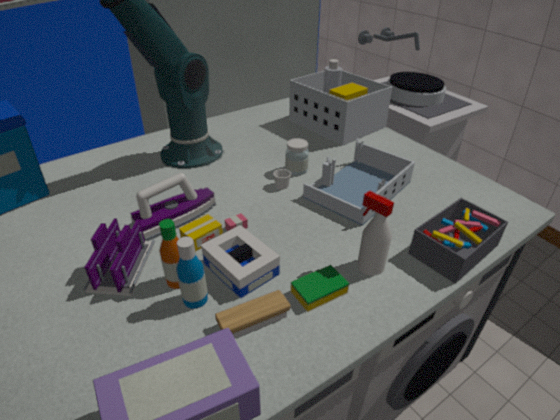

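View pics/side0.png

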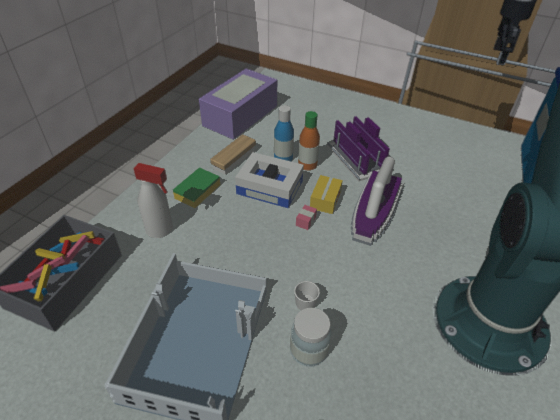

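```bash
cat >> h.py <<'E'
def ray(c,px,pose=None):
    p=cv2.undistortPoints(np.array(px,float).reshape(-1,1,2),np.array(c["camera_matrix"]),np.array(c["dist_coeffs"])).reshape(-1,2)
    d=np.c_[p,np.ones(len(p))]
    if "hand_eye" in c:
        H=np.array(c["hand_eye"]);t,r=pose;Rt=R.from_euler("xyz",r,degrees=True).as_matrix()
        return np.array(t)+Rt@H[:3,3], d@(Rt@H[:3,:3]).T
    Rm=cv2.Rodrigues(np.array(c["rvec"],float))[0]
    return -Rm.T@np.array(c["tvec"],float).ravel(), d@Rm
def plane(c,px,z,pose=None):
    o,d=ray(c,px,pose);return o+d*((z-o[2])/d[:,2])[:,None]
def wrist(name=None):
    s=probe_bus.sense();c=viewer.camera("wrist")
    if name: cv2.imwrite(f"pics/{name}.png",c["img"])
    return c,(s["tcp_pos"],s["ee_rot"])
def go(target,yaw):
    "shift in tool axes from current measured pose to world target and yaw"
    s=probe_bus.sense();Rt=R.from_euler("xyz",s["ee_rot"],degrees=True)
    T=R.from_euler("xyz",[180,0,yaw],degrees=True)
    print("rotvec",np.round((Rt.inv()*T).as_rotvec(degrees=True),1),"shift",np.round(Rt.inv().apply(np.array(target)-s["tcp_pos"]),1))
E
python3 - <<'E'
from h import *
c=viewer.camera("scene")
for n,p,z in [("drainer",(120,262),40),("amber cap",(168,228),170),("blue cap",(186,243),170),("tub",(241,257),60),("carton",(200,230),42),("soap",(236,222),30),("spray",(374,262),0),("brush",(253,312),40),("sponge",(320,287),32),("cup",(283,182),0),("jar",(297,165),50),("iron",(172,220),0),("bin cL",(307,200),0),("bin near",(358,214),0),("binR",(412,178),0),("binfar",(363,148),40)]: print(n,plane(c,p,z).round()[0,:2])
c=viewer.camera("side");print()
for n,p,z in [("amber cap",(311,117),170),("blue cap",(285,112),170),("tub",(270,180),60),("carton",(326,193),42),("soap",(306,217),30),("post",(240,318),91),("bin",(180,258),75),("bin2",(266,280),30),("b3",(114,386),75)]: print(n,plane(c,p,z).round()[0,:2])
E
```

```text
drainer [ 466. -397.]
amber cap [ 575. -298.]
blue cap [ 639. -287.]
tub [ 628. -163.]
carton [ 466. -189.]
soap [476. -89.]
spray [772. 128.]
brush [ 764. -216.]
sponge [782. -55.]
cup [346. 154.]
jar [354. 202.]
iron [ 332. -215.]
bin cL [468. 156.]
bin near [605. 233.]
binR [562. 519.]
binfar [373. 473.]

amber cap [ 552. -280.]
blue cap [ 623. -268.]
tub [ 588. -118.]
carton [ 446. -160.]
soap [459. -68.]
post [433. 287.]
bin [628. 213.]
bin2 [454. 148.]
b3 [559. 492.]
```

```bash
python3 -c "
from h import *
go([540,-240,380],0)"
```

```text
rotvec [-0.1  0.  13.7] shift [ 467.5 -363.4 -126.9]
```

```bash
python3 inch.py '[[0,0,0,31,-24,-8,85],[0,0,0,62,-48,-16,85],[0,0,0,93,-72,-25,85],[0,0,0,124,-96,-34,85],[0,0,0,155,-121,-42,85]]'
python3 inch.py '[[0,0,0,31,-24,-8,85],[0,0,0,62,-48,-16,85],[0,0,0,93,-72,-25,85],[0,0,0,124,-96,-34,85],[0,0,0,155,-121,-42,85]]'
python3 inch.py '[[0,0,0,31,-24,-8,85],[0,0,0,62,-48,-16,85],[0,0,0,93,-72,-25,85],[0,0,0,124,-96,-34,85],[0,0,0,155,-121,-42,85]]'
python3 inch.py '[[0,0,7,0,0,0,85],[0,0,13.7,0,0,0,85],[0,0,13.7,0,0,0,85]]'
python3 - <<'E'
from h import *
c,p=wrist("w1");print(p)
E
```

```text
time: 0.67
tcp_pos: [294.9, -548.6, 295.8]
ee_rot: [180.0, -0.0, 13.7]
wrist_force: [0.5, 0.1, -0.4]
grip_width: 85.2
grasp_force: 0.0
time: 1.08
tcp_pos: [416.7, -394.1, 338.0]
ee_rot: [180.0, -0.0, 13.7]
wrist_force: [0.5, -0.4, -0.3]
grip_width: 85.0
grasp_force: 0.0
time: 1.5
tcp_pos: [538.5, -239.7, 380.0]
ee_rot: [180.0, -0.0, 13.7]
wrist_force: [0.9, -0.9, -0.6]
grip_width: 85.2
grasp_force: 0.0
time: 1.75
tcp_pos: [538.2, -240.1, 379.3]
ee_rot: [180.0, 0.0, 0.1]
wrist_force: [-0.4, 0.5, 0.4]
grip_width: 85.2
grasp_force: 0.0
(array([ 538.16386104, -240.1405205 ,  379.34571469]), array([1.79987619e+02, 1.23249048e-03, 5.52421403e-02]))
```

View pics/w1.png

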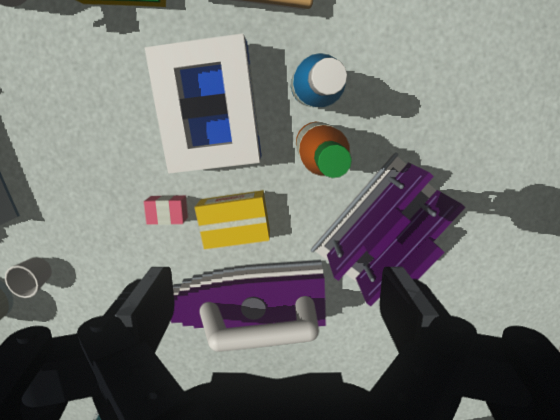

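Run:
```python
from h import *
im=cv2.imread("pics/w1.png")[140:320,290:490];cv2.imwrite("pics/w1c.png",cv2.resize(im,None,fx=3.3,fy=3.3,interpolation=cv2.INTER_CUBIC))
```

```text
(no output)
```

View pics/w1c.png

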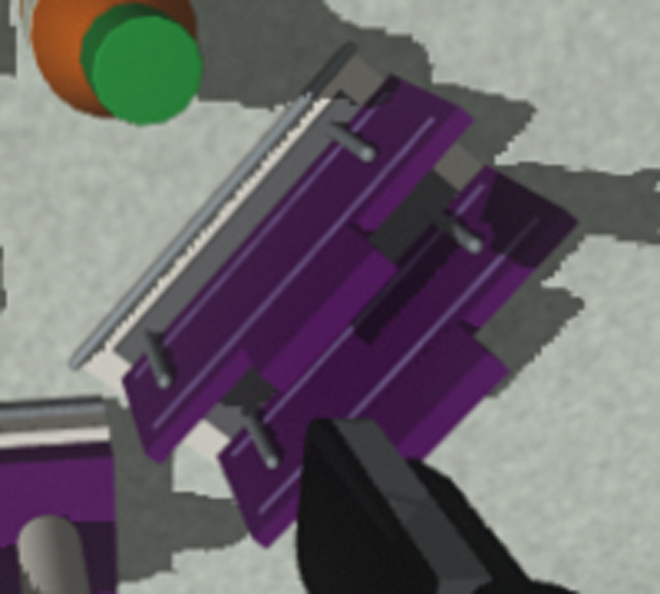

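```bash
cat > m1.py <<'E'
from h import *
c=viewer.camera("wrist");c["img"]=cv2.imread("pics/w1.png")
P=(np.array([538.16,-240.14,379.35]),np.array([179.99,0,0.055]))
im=c["img"].astype(int);b,g,r=[im[...,i] for i in range(3)]
def big(m,roi):
    k=np.zeros(m.shape,np.uint8);x0,y0,x1,y1=roi;k[y0:y1,x0:x1]=m[y0:y1,x0:x1]
    cs,_=cv2.findContours(k,cv2.RETR_EXTERNAL,cv2.CHAIN_APPROX_NONE);return max(cs,key=cv2.contourArea)
bright=(b>120)&(abs(r-b)<45)
for n,m,roi,z in [("tub",(r>190)&(b>165),(130,20,275,185),60),("carton",(b<110)&(r>150)|((r>180)),(185,185,280,255),42),("soap",(r>170),(135,190,195,230),30),("bluecap",(r>185)&(b>185),(300,45,360,110),170),("ambcap",(g>r+30)&(g>b+20),(300,130,370,190),170)]:
    k=big(m,roi);w=plane(c,k.reshape(-1,2),z,P)[:,:2]
    rc=cv2.minAreaRect(w.astype(np.float32));print(n,len(k),np.round(rc[0],1),np.round(rc[1],1),round(rc[2],1),cv2.boundingRect(k))
print(plane(c,[(373.3,259.7),(410.3,219.4),(386.7,233.6)],114,P)[:,:2].round(1))
print(plane(c,[(195,83),(225,78),(180,96),(229,93),(180,118),(228,118)],60,P)[:,:2].round(1))
E
python3 m1.py; python3 -c "
from h import *
print(probe_bus.sense()['joint_positions'])"
```

```text
tub 439 [ 606.5 -153. ] [150.1 115.5] 6.6 (145, 34, 114, 139)
carton 216 [ 450.8 -180.3] [64.4 92.8] 8.4 (195, 197, 74, 54)
soap 253 [468.  -83.9] [56.5 85.1] 0.2 (135, 190, 60, 40)
bluecap 95 [ 633.3 -286.5] [27.8 29.1] 0.6 (312, 59, 34, 34)
ambcap 101 [ 559.4 -292.9] [35.6 30.5] 45.7 (315, 142, 37, 36)
[[ 431.7 -355.7]
 [ 481.9 -394.7]
 [ 464.6 -368.7]]
[[ 632.9 -145.1]
 [ 638.2 -180.7]
 [ 618.3 -126.4]
 [ 621.1 -184.9]
 [ 592.6 -124.7]
 [ 592.1 -182.8]]
[ 21.69739428  16.93725455  -2.48724534 102.0490471    0.85195434
  61.05700016 -70.90895082]
```

```bash
python3 inch.py '[[0,0,7,0,0,0,60],[0,0,14,0,0,0,60],[0,0,21,0,0,0,60],[0,0,28,0,0,0,60],[0,0,35,0,0,0,60]]' >/dev/null; python3 inch.py '[[0,0,7.5,0,0,0,60],[0,0,7.5,0,0,0,60]]'; python3 -c "
from h import *
go([465,-368,250],-42.5)"
```

```text
time: 2.43
tcp_pos: [537.1, -241.9, 379.1]
ee_rot: [180.0, 0.0, -42.6]
wrist_force: [-0.1, 0.5, 0.5]
grip_width: 59.8
grasp_force: 0.0
rotvec [ 0.   0.  -0.1] shift [ 32.2 141.5 129.2]
```

```bash
python3 inch.py '[[0,0,0,6,28,26,45],[0,0,0,13,57,52,45],[0,0,0,19,85,78,45],[0,0,0,26,113,104,45],[0,0,0,32,141,129,45]]' >/dev/null; python3 inch.py '[[0,0,0,0,0,0,45],[0,0,0,0,0,0,45]]'
python3 - <<'E'
from h import *
c,p=wrist("w2");print(p)
E
```

```text
time: 3.02
tcp_pos: [463.0, -368.7, 248.5]
ee_rot: [179.9, 0.2, -42.6]
wrist_force: [1.9, -0.3, 0.7]
grip_width: 45.0
grasp_force: 0.0
(array([ 463.02787038, -368.73248598,  248.46880482]), array([179.90951893,   0.23039612, -42.56766393]))
```

View pics/w2.png

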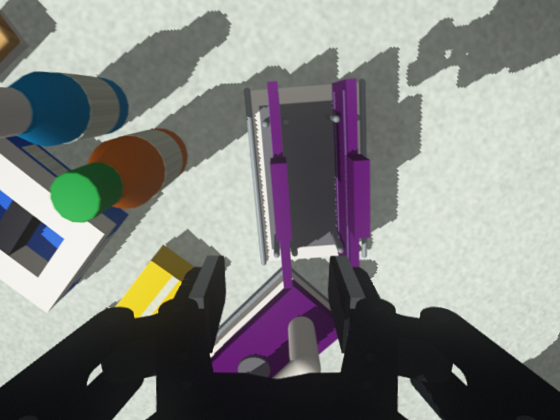

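Run:
```python
from h import *
c=viewer.camera("wrist");im=cv2.imread("pics/w2.png").astype(int)
P=(np.array([463.03,-368.73,248.47]),np.array([179.91,0.23,-42.57]))
b,g,r=[im[...,i] for i in range(3)];m=(b>g+35)&(r>g+20)
for v in range(150,250,12): 
    x=np.where(m[v])[0];print(v,[(s[0],s[-1]) for s in np.split(x,np.where(np.diff(x)>2)[0]+1) if len(s)])
for v in (172,225):
    print(im[v,262:300:3].tolist(),im[v,340:376:3].tolist())
```

```text
150 [(np.int64(272), np.int64(282)), (np.int64(340), np.int64(356))]
162 [(np.int64(285), np.int64(285)), (np.int64(340), np.int64(369))]
174 [(np.int64(271), np.int64(287)), (np.int64(340), np.int64(369))]
186 [(np.int64(272), np.int64(287)), (np.int64(336), np.int64(369))]
198 [(np.int64(273), np.int64(288)), (np.int64(336), np.int64(369))]
210 [(np.int64(274), np.int64(289)), (np.int64(337), np.int64(369))]
222 [(np.int64(275), np.int64(290)), (np.int64(337), np.int64(369))]
234 [(np.int64(276), np.int64(291)), (np.int64(341), np.int64(369))]
246 [(np.int64(280), np.int64(289)), (np.int64(345), np.int64(358))]
[[232, 238, 240], [152, 151, 153], [128, 125, 125], [123, 55, 113], [122, 46, 111], [122, 44, 110], [122, 44, 110], [122, 43, 110], [115, 45, 104], [62, 60, 61], [63, 61, 61], [63, 60, 60], [63, 61, 62]] [[68, 23, 61], [82, 26, 73], [102, 49, 88], [80, 26, 73], [85, 28, 76], [118, 34, 104], [118, 35, 104], [119, 36, 105], [118, 36, 104], [120, 38, 106], [106, 88, 103], [102, 107, 104]]
[[89, 90, 88], [122, 128, 129], [232, 238, 239], [127, 123, 122], [128, 113, 123], [123, 49, 113], [123, 48, 111], [122, 46, 110], [121, 46, 110], [121, 45, 109], [67, 66, 65], [65, 63, 63], [64, 62, 63]] [[85, 34, 78], [84, 33, 76], [104, 52, 91], [85, 34, 77], [86, 35, 77], [114, 38, 101], [118, 41, 106], [119, 41, 106], [120, 43, 107], [120, 43, 108], [115, 91, 112], [109, 114, 110]]
```

Run:
```python
from h import *
c=viewer.camera("wrist");im=cv2.imread("pics/w2.png").astype(int)
P=(np.array([463.03,-368.73,248.47]),np.array([179.91,0.23,-42.57]))
b,g,r=[im[...,i] for i in range(3)];m=((b>g+35)&(r>g+20)).astype(np.uint8)
for lo,hi,nm,n2 in [(284.5,0,'t1',0)]: pass
for u in (286,284,364,366): 
    x=np.where(m[150:252,u])[0]+150;print(u,x.min(),x.max())
def rep(nm,L):
    w=plane(c,L,114,P);d=w[1]-w[0];print(nm,w[:,:2].round(1),np.degrees(np.arctan2(d[1],d[0])))
rep("t1",[(283.8,234),(279.3,174)]);rep("t2",[(362,234),(361.7,174)])
print(plane(c,[(282,241),(278.5,160),(362,240),(361.7,156)],114,P))
```

```text
286 163 251
284 163 251
364 160 237
366 160 237
t1 [[ 441.  -356.6]
 [ 477.5 -385.4]] -38.24840250860785
t2 [[ 400.5 -400.5]
 [ 437.  -429.5]] -38.41153154870335
[[ 437.71899611 -351.75087762  114.        ]
 [ 485.38986843 -391.81484039  114.        ]
 [ 396.61261667 -397.42049773  114.        ]
 [ 447.2682975  -437.74851246  114.        ]]
```

```bash
python3 -c "
from h import *
go([460.5,-372,108],-38.3)"
```

```text
rotvec [-0.1 -0.1 -4. ] shift [ -1.4   9.  143.1]
```

```bash
python3 inch.py '[[0,0,-2,-0.7,4.5,30,40],[0,0,-4.2,-1.4,3.8,60,40],[0,0,-4.2,-1.4,3.8,80,40],[0,0,-4.2,-1.4,3.8,80,40],[0,0,-4.2,-1.4,3.8,80,40]]'; python3 -c "
from h import *
go([460.5,-372,108],-38.3)"
```

```text
time: 3.58
tcp_pos: [463.5, -367.6, 170.5]
ee_rot: [-180.0, 0.0, -38.1]
wrist_force: [-0.1, 0.6, 0.9]
grip_width: 39.9
grasp_force: 0.0
rotvec [-0.   0.   0.2] shift [ 0.4  5.4 62.5]
```

```bash
python3 inch.py '[[0,0,0,0.4,5.4,0,40],[0,0,0,0.4,5.4,30,40],[0,0,0,0.4,5.4,62,40],[0,0,0,0.4,5.4,62,40]]'; python3 inch.py '[[0,0,0,0,0,0,0],[0,0,0,0,0,0,0],[0,0,0,0,0,0,0],[0,0,0,0,0,0,0],[0,0,0,0,0,0,0]]';python3 inch.py '[[0,0,0,0,0,0,0],[0,0,0,0,0,-15,0],[0,0,0,0,0,-40,0],[0,0,0,0,0,-80,0],[0,0,0,0,0,-120,0]]'
```

```text
time: 3.92
tcp_pos: [458.1, -372.1, 105.9]
ee_rot: [180.0, 0.3, -38.2]
wrist_force: [-1.1, 0.6, -0.1]
grip_width: 39.8
grasp_force: 0.0
time: 4.33
tcp_pos: [461.0, -374.2, 110.7]
ee_rot: [-180.0, -0.3, -38.3]
wrist_force: [-0.3, 0.6, 6.8]
grip_width: 10.7
grasp_force: 59.9
time: 4.75
tcp_pos: [458.4, -372.5, 229.3]
ee_rot: [180.0, 0.1, -38.3]
wrist_force: [-0.2, -1.0, -0.9]
grip_width: 10.8
grasp_force: 58.8
```

```bash
python3 inch.py '[[0,0,0,0,0,-40,0],[0,0,0,0,0,-80,0],[0,0,0,0,0,-120,0],[0,0,0,0,0,-160,0],[0,0,0,0,0,-170,0]]' >/dev/null;  python3 -c "
from h import *
go([500,270,400],28)"
```

```text
rotvec [  0.4  -0.7 -66.3] shift [-369.4 -530.3    2.1]
```

```bash
for i in 1 2 3; do python3 inch.py '[[0,0,0,-23,-33,0,0],[0,0,0,-46,-66,0,0],[0,0,0,-69,-99,0,0],[0,0,0,-92,-132,0,0],[0,0,0,-115,-165,0,0]]' >/dev/null; done;  python3 inch.py '[[0,0,-7,-12,-17,0,0],[0,0,-14,-24,-34,0,0],[0,0,-21,-24,-34,0,0],[0,0,-28,-24,-34,0,0],[0,0,-35,-24,-34,0,0]]'; python3 inch.py '[[0,0,-7,0,0,0,0],[0,0,-14,0,0,0,0],[0,0,-21,0,0,0,0],[0,0,-28,0,0,0,0],[0,0,-31,0,0,0,0]]'; python3 inch.py '[[0,0,0,0,0,0,0],[0,0,0,0,0,0,0]]'
python3 - <<'E'
from h import *
c,p=wrist("w3");print(p,probe_bus.sense()["joint_positions"])
E
```

```text
time: 6.83
tcp_pos: [496.6, 270.9, 398.1]
ee_rot: [180.0, 0.0, -2.8]
wrist_force: [0.8, -0.1, -1.6]
grip_width: 10.9
grasp_force: 58.9
time: 7.25
tcp_pos: [496.8, 270.1, 398.2]
ee_rot: [180.0, 0.0, 28.0]
wrist_force: [0.8, -0.7, -1.2]
grip_width: 10.9
grasp_force: 58.9
time: 7.42
tcp_pos: [497.0, 270.2, 398.3]
ee_rot: [180.0, 0.0, 27.6]
wrist_force: [0.2, -0.7, -1.8]
grip_width: 10.9
grasp_force: 58.9
(array([496.97825356, 270.21262663, 398.26523562]), array([1.79974854e+02, 1.88151467e-02, 2.76338175e+01])) [ -11.10884575   15.89317517  -27.87376983  102.47045696    8.23778474
   63.65453711 -104.10702584]
```

View pics/w3.png

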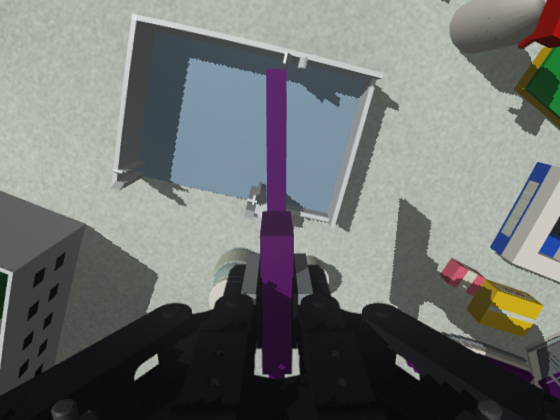

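Run:
```python
from h import *
c=viewer.camera("wrist");P=(np.array([496.98,270.21,398.27]),np.array([179.975,0.02,27.634]))
a=plane(c,[(135,15),(381,75),(117,172)],75,P);print(a.round(1))
d=a[0]-a[1];print(np.degrees(np.arctan2(d[1],d[0]))-90,np.linalg.norm(d)); d=a[0]-a[2];print(np.degrees(np.arctan2(d[1],d[0])),np.linalg.norm(d))
y=np.radians(13.8);o=a[0,:2]-R.from_euler('z',13.8,degrees=True).as_matrix()[:2,:2]@[98,98];print(o)
go([*o,290],13.8)
```

```text
[[574.2 493.4  75. ]
 [647.1 207.6  75. ]
 [392.1 443.9  75. ]]
14.305440952451363 294.9415230699526
15.231105129492976 188.65453971884247
[502.38149426 374.86793451]
rotvec [ 0.   0.  13.9] shift [ 53.2 -90.1 108.3]
```

```bash
python3 inch.py '[[0,0,7,10,-25,20,0],[0,0,13.5,20,-50,40,0],[0,0,13.5,35,-70,70,0],[0,0,13.5,45,-80,90,0],[0,0,13.5,53,-90,108,0]]';python3 inch.py '[[0,0,0,0,0,0,0],[0,0,0,0,0,0,0],[0,0,0,0,0,0,0]]'
python3 - <<'E'
from h import *
c,p=wrist("w4");print(p)
im=c["img"];cv2.imwrite("pics/w4b.png",cv2.resize(im[0:300],None,fx=1.42,fy=1.42,interpolation=cv2.INTER_CUBIC))
E
```

```text
time: 7.93
tcp_pos: [501.7, 376.4, 288.6]
ee_rot: [180.0, 0.1, 14.3]
wrist_force: [-0.0, -0.7, -0.1]
grip_width: 11.2
grasp_force: 58.9
time: 8.18
tcp_pos: [502.7, 374.6, 291.0]
ee_rot: [180.0, -0.0, 14.2]
wrist_force: [-0.0, 0.0, -0.0]
grip_width: 10.8
grasp_force: 59.0
(array([502.72177367, 374.59561878, 291.01093219]), array([ 1.79975837e+02, -4.16043045e-02,  1.41888015e+01]))
```

View pics/w4b.png

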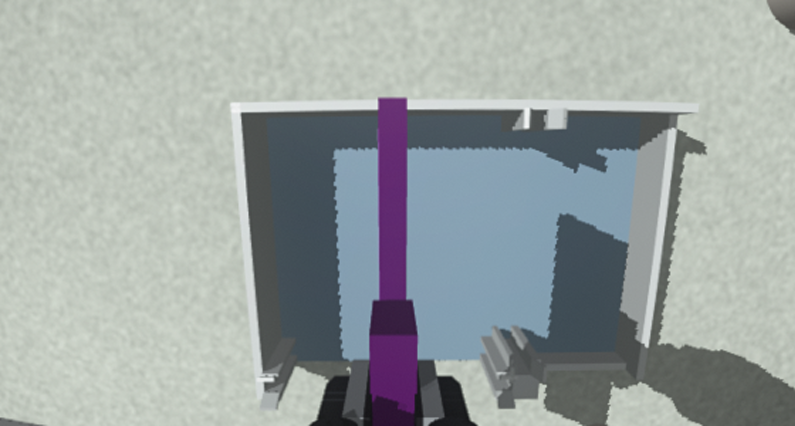

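Run:
```python
import cv2,numpy as np
im=cv2.imread("pics/w4.png")
f=lambda y,x,h,w,s:cv2.resize(im[y:y+h,x:x+w],(w*s,h*s),interpolation=cv2.INTER_CUBIC)
o=np.zeros((600,800,3),np.uint8)
o[0:240,0:480]=f(65,350,30,60,8)   # back posts
o[250:590,0:400]=f(222,330,68,80,5)  # near posts
o[250:590,420:720]=f(230,165,68,60,5)
cv2.imwrite("pics/w4z.png",o)
```

```text
(no output)
```

View pics/w4z.png

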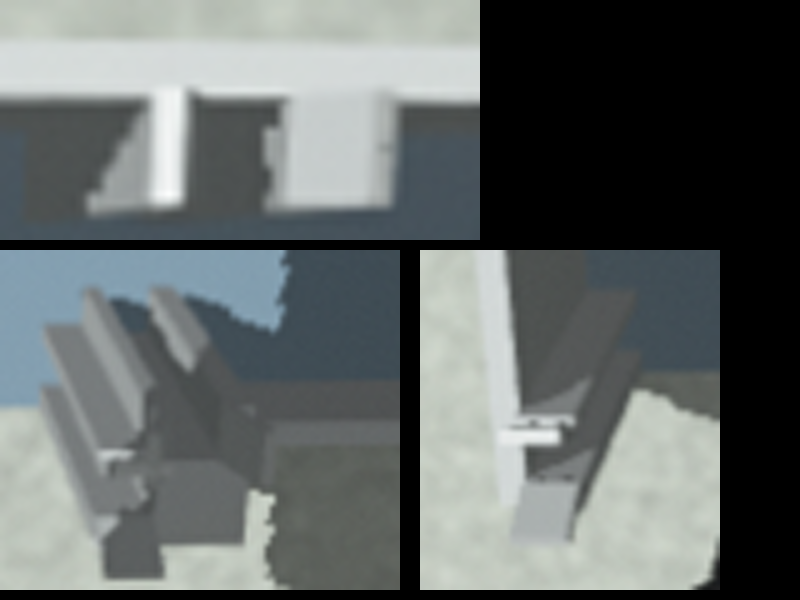

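Run:
```python
from h import *
c=viewer.camera("wrist");im=cv2.cvtColor(cv2.imread("pics/w4.png"),cv2.COLOR_BGR2GRAY).astype(float)
P=(np.array([502.72,374.6,291.01]),np.array([179.976,-0.042,14.19]))
def col(u,v0,v1):  # rows profile
    return im[v0:v1,u].astype(int).tolist()
print("backwall u=200",col(200,65,85),"u=330",col(330,65,85),"u=450",col(450,65,85))
print("left wall v=150",im[150,162:196].astype(int).tolist(),"v=220",im[220,165:200].astype(int).tolist())
print("right wall v=150",im[150,440:485].astype(int).tolist(),"v=220",im[220,440:475].astype(int).tolist())
print("lip u=410",col(410,245,275),"u=430",col(430,245,275))
```

```text
backwall u=200 [194, 192, 191, 191, 191, 195, 209, 222, 222, 222, 223, 224, 217, 167, 86, 76, 80, 80, 80, 81] u=330 [199, 198, 196, 194, 200, 212, 219, 218, 218, 218, 219, 195, 125, 82, 79, 82, 84, 85, 84, 84] u=450 [188, 189, 190, 192, 192, 193, 204, 213, 214, 213, 213, 214, 210, 155, 85, 78, 79, 79, 79, 80]
left wall v=150 [185, 187, 190, 193, 197, 199, 208, 218, 217, 216, 217, 219, 211, 96, 75, 79, 79, 79, 79, 78, 78, 78, 78, 78, 79, 77, 78, 77, 77, 77, 77, 77, 76, 76] v=220 [192, 192, 193, 194, 194, 191, 191, 189, 189, 196, 210, 214, 215, 214, 214, 188, 118, 80, 79, 80, 81, 80, 81, 80, 80, 80, 80, 79, 79, 79, 79, 78, 77, 76, 75]
right wall v=150 [152, 154, 152, 153, 154, 156, 156, 155, 156, 157, 156, 156, 155, 157, 156, 156, 156, 157, 155, 156, 157, 157, 156, 165, 209, 213, 213, 214, 210, 174, 102, 95, 98, 99, 99, 105, 137, 151, 197, 199, 198, 196, 194, 193, 194] v=220 [117, 151, 157, 156, 156, 155, 155, 156, 155, 156, 155, 155, 154, 155, 171, 206, 213, 213, 213, 204, 128, 91, 92, 96, 98, 104, 155, 190, 193, 191, 191, 195, 198, 200, 202]
lip u=410 [73, 71, 74, 81, 82, 82, 83, 82, 83, 81, 83, 98, 103, 103, 102, 100, 92, 91, 96, 98, 96, 94, 93, 94, 94, 93, 94, 97, 98, 98] u=430 [74, 73, 77, 81, 83, 82, 83, 83, 82, 82, 89, 103, 104, 103, 102, 99, 96, 95, 91, 89, 90, 90, 92, 99, 148, 144, 101, 98, 110, 160]
```

Run:
```python
from h import *
c=viewer.camera("wrist");P=(np.array([502.72,374.6,291.01]),np.array([179.976,-0.042,14.19]))
B=plane(c,[(200,70.8),(330,69.8),(450,70.9)],75,P)[:,:2];Bi=plane(c,[(200,77.9),(330,76.9),(450,77.9)],75,P)[:,:2]
k=np.polyfit(B[:,1],B[:,0],1);k2=np.polyfit(Bi[:,1],Bi[:,0],1)
print("yaw from back",-np.degrees(np.arctan(k)),-np.degrees(np.arctan(k2)))
L=plane(c,[(167.8,150),(174.6,220)],75,P)[:,:2];d=L[0]-L[1];print("yaw left",np.degrees(np.arctan2(d[1],d[0])))
Rw=plane(c,[(469.3,150),(460,220)],50,P)[:,:2];d=Rw[0]-Rw[1];print("yaw right",np.degrees(np.arctan2(d[1],d[0])))
yaw=-np.degrees(np.arctan(k[0]));M=R.from_euler('z',yaw,degrees=True).as_matrix()[:2,:2]
f=lambda p:(np.atleast_2d(p)[:,:2]@M).round(1)  # bin-axes coords
print("back out/in",f(B)[:,0],f(Bi)[:,0]);print("left out",f(L)[:,1],"in",f(plane(c,[(174.6,150),(180.8,220)],75,P))[:,1],"right out",f(Rw)[:,1],"in",f(plane(c,[(463.7,150),(454.5,220)],50,P))[:,1])
print("lip in/out",f(plane(c,[(410,255.7),(430,255.3),(410,260.8),(430,260.8)],30,P))[:,0])
print("channel z78",f(plane(c,[(373.1,84),(386,84)],78,P)),"post end z91",f(plane(c,[(366,91),(394,91)],91,P)))
```

```text
yaw from back [ 14.65238572 -89.9186665 ] [ 14.6458029  -89.91792547]
yaw left 15.040090306025949
yaw right 14.75132100491679
back out/in [681.7 681.3 681.7] [675.6 675.2 675.5]
left out [336.7 336.2] in [330.2 330. ] right out [35.  34.8] in [41.  41.1]
lip in/out [479.9 480.  473.4 472.9]
channel z78 [[669.1 147.1]
 [669.1 135.4]] post end z91 [[662.6 156.4]
 [662.7 131.9]]
```

Run:
```python
from h import *
c=viewer.camera("wrist");P=(np.zeros(3),np.zeros(3));im=cv2.imread("pics/w4.png").astype(int)
b,g,r=[im[...,i] for i in range(3)];m=(b>g+25)&(r>g+15)
for v in (69,72,100,150,190,205,215,230,260): 
    x=np.where(m[v,230:320])[0]+230;print(v,x.min() if len(x) else 0,x.max() if len(x) else 0)
x=np.where(m[:,277])[0];print("end row",x.min())
print(plane(c,[(276.5,x.min()-.5)],26,P)) # tool coords
print(plane(c,[(276.2,100),(276.2,180)],26,P))
print(plane(c,[(276,210),(276,240)],-4,P))
yaw=14.7;M=R.from_euler('z',yaw,degrees=True).as_matrix()[:2,:2]
for n,q in [("div",(584.3,141.6)),("bay",(584.3,238.8)),("bb",(580,87.6)),("front",(487,238.8))]: print(n,M@q)
go([*(M@[584.3,141.6]),220],14.7)
```

```text
69 266 285
72 266 286
100 266 286
150 266 285
190 267 285
205 267 285
215 263 289
230 261 292
260 260 293
end row 69
[[84.93037133  0.61053424 26.        ]]
[[73.05078901  0.48625366 26.        ]
 [40.77786174  0.46335283 26.        ]]
[[36.82226106  0.3784895  -4.        ]
 [25.87914491  0.36858948 -4.        ]]
div [529.24242299 285.23588081]
bay [504.57715078 379.25430638]
bb [538.78610066 231.912263  ]
front [410.46199844 354.56365838]
rotvec [-0.  -0.1 -0.5] shift [ 3.4 93.  71.7]
```

```bash
cat >> h.py <<'E'
BY=14.65
def binw(x,y):  # bin-axes coordinates (rotated world) -> world
    return R.from_euler('z',BY,degrees=True).as_matrix()[:2,:2]@[x,y]
E
python3 -c "
from h import *
go([*binw(586.8,142),210],14.65)"
```

```text
rotvec [-0.  -0.1 -0.5] shift [ 6.  93.1 81.7]
```

```bash
python3 inch.py '[[0,0,-0.5,2,25,0,0],[0,0,-0.5,4,50,20,0],[0,0,-0.5,6,75,50,0],[0,0,-0.5,6,93,70,0],[0,0,-0.5,6,93,80,0]]' >/dev/null;python3 inch.py '[[0,0,0,0,0,0,0],[0,0,0,0,0,0,0],[0,0,0,0,0,0,0]]'
python3 - <<'E'
from h import *
go([*binw(586.8,142),104],14.65)
c,p=wrist("w5");print(p)
im=c["img"];s=viewer.camera("side")["img"]
o=np.zeros((600,800,3),np.uint8);o[:450,:400]=cv2.resize(im[0:225,190:390],None,fx=2,fy=2,interpolation=cv2.INTER_CUBIC)
o[:450,400:]=cv2.resize(s[230:380,120:253],(399,450),interpolation=cv2.INTER_CUBIC)[:, :400] if 0 else cv2.resize(s[230:380,120:253],(400,450),interpolation=cv2.INTER_CUBIC)
cv2.imwrite("pics/w5z.png",o[:450])
E
```

```text
time: 9.05
tcp_pos: [531.4, 288.7, 212.0]
ee_rot: [-179.9, -0.2, 14.8]
wrist_force: [0.4, 0.0, -0.7]
grip_width: 10.8
grasp_force: 58.9
rotvec [-0.1 -0.2  0.2] shift [ -0.7   3.1 108. ]
(array([531.37548161, 288.68142249, 212.02811905]), array([-1.79876105e+02, -1.79390196e-01,  1.48460414e+01]))
```

View pics/w5z.png

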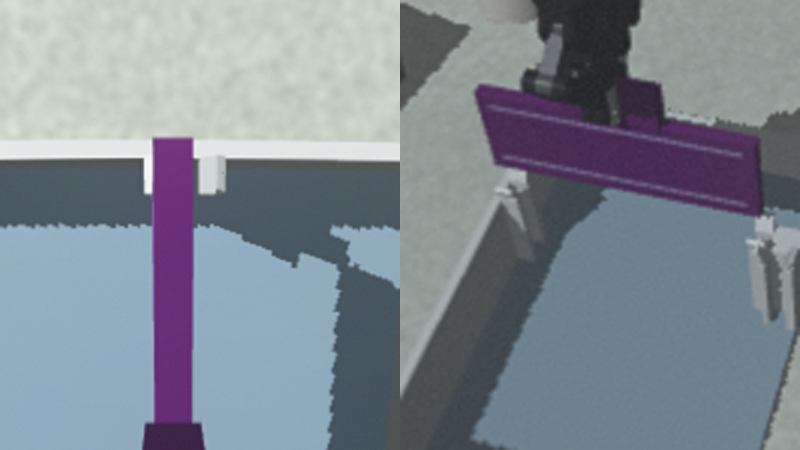

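```bash
python3 inch.py '[[0,0,0,-0.7,3.2,0,0],[0,0,0,-0.7,3.2,0,0],[0,0,0,-0.7,3.2,10,0],[0,0,0,-0.7,3.2,10,0],[0,0,0,-0.7,3.2,10,0]]'
python3 - <<'E'
from h import *
go([*binw(586.8,142),104],14.65)
c,p=wrist("w6");print(p);im=c["img"].astype(int)
for v in (78,80,82,84,86,88): print(v,im[v,258:308,1].tolist())
E
```

```text
time: 9.57
tcp_pos: [530.5, 282.7, 199.4]
ee_rot: [180.0, 0.1, 14.7]
wrist_force: [-0.9, -0.1, -1.6]
grip_width: 10.9
grasp_force: 58.9
rotvec [0.  0.1 0.1] shift [ 2.2 -2.7 95.4]
(array([530.50248762, 282.67568221, 199.36062733]), array([1.79965611e+02, 1.11385089e-01, 1.47473468e+01]))
78 [97, 99, 100, 99, 98, 100, 99, 91, 68, 54, 54, 54, 54, 56, 53, 54, 53, 55, 55, 54, 53, 54, 54, 55, 54, 54, 53, 59, 120, 219, 221, 213, 190, 188, 189, 180, 132, 90, 88, 87, 90, 90, 91, 87, 90, 88, 88, 89, 89, 89]
80 [97, 98, 100, 100, 100, 98, 100, 94, 66, 54, 52, 54, 53, 54, 54, 54, 53, 54, 52, 54, 55, 56, 54, 54, 54, 54, 52, 58, 121, 218, 219, 214, 189, 188, 188, 181, 135, 96, 94, 95, 94, 95, 96, 95, 95, 94, 95, 96, 95, 96]
82 [97, 99, 100, 99, 98, 99, 100, 94, 68, 54, 53, 53, 53, 54, 53, 52, 53, 53, 53, 53, 54, 54, 54, 54, 54, 53, 52, 57, 119, 219, 220, 215, 188, 188, 188, 182, 136, 95, 94, 94, 95, 95, 94, 94, 95, 95, 95, 95, 94, 94]
84 [98, 99, 98, 99, 99, 99, 100, 94, 67, 53, 53, 52, 53, 53, 51, 53, 52, 54, 53, 53, 53, 55, 52, 53, 53, 53, 52, 58, 119, 219, 220, 215, 189, 187, 188, 183, 136, 95, 92, 94, 94, 94, 95, 94, 95, 94, 95, 93, 93, 94]
86 [98, 98, 98, 97, 98, 97, 99, 93, 66, 53, 52, 53, 53, 52, 53, 51, 52, 52, 53, 55, 53, 52, 53, 52, 53, 51, 51, 56, 119, 219, 222, 214, 168, 123, 131, 163, 130, 94, 93, 93, 93, 92, 92, 93, 93, 94, 93, 93, 94, 93]
88 [96, 98, 97, 99, 97, 99, 98, 92, 65, 53, 52, 51, 52, 52, 52, 51, 52, 50, 52, 52, 53, 52, 53, 53, 52, 52, 52, 55, 109, 193, 197, 186, 120, 112, 113, 111, 102, 93, 92, 94, 93, 93, 93, 93, 92, 93, 93, 93, 93, 94]
```

```bash
for i in 1 2 3; do python3 inch.py '[[0,0,0,0,0,0,0],[0,0,0,0,0,0,0],[0,0,0,0,0,0,0]]' | sed -n 2p; done
python3 - <<'E'
from h import *
go([*binw(586.8,142),104],14.65)
c,p=wrist("w6");im=c["img"].astype(int)
for v in (82,): print(v,im[v,258:308,1].tolist())
print(probe_bus.sense()["tcp_pos"])
E
```

```text
tcp_pos: [531.2, 283.2, 200.4]
tcp_pos: [531.1, 283.1, 200.4]
tcp_pos: [531.1, 283.1, 200.3]
rotvec [ 0.  -0.   0.1] shift [ 1.3 -2.4 96.3]
82 [97, 98, 99, 98, 98, 99, 101, 99, 67, 54, 53, 53, 53, 53, 55, 53, 53, 52, 54, 53, 52, 54, 53, 53, 53, 53, 51, 56, 119, 218, 220, 215, 200, 187, 187, 186, 175, 101, 91, 95, 94, 94, 95, 96, 96, 94, 96, 95, 94, 94]
[531.1273193  283.07945562 200.31900294]
```

Run:
```python
from h import *
c=viewer.camera("wrist");s=probe_bus.sense();P=(s["tcp_pos"],s["ee_rot"])
M=R.from_euler('z',BY,degrees=True).as_matrix()[:2,:2]
print((plane(c,[(286,82),(290,82),(294.5,82)],91,P)[:,:2]@M).round(1),(plane(c,[(286,82),(290,82),(294.5,82)],78,P)[:,:2]@M).round(1),P[0][:2]@M)
P4=(np.array([502.72,374.6,291.01]),np.array([179.976,-0.042,14.19]))
for z in (91,78): print(z,(plane(c,[(350+k/8,84) for k in (85,150,187,287,375,395)],z,P4)[:,:2]@M)[:,1].round(1))
```

```text
[[669.6 133.2]
 [669.7 130.7]
 [669.7 128. ]] [[670.3 132.8]
 [670.3 130.2]
 [670.3 127.3]] [585.44564873 139.57239359]
91 [161.4 154.3 150.3 139.4 129.8 127.6]
78 [158.4 151.1 146.9 135.6 125.5 123.2]
```

```bash
python3 inch.py '[[0,0,0.1,1.3,-2.3,0,0],[0,0,0.1,1.3,-2.3,0,0],[0,0,0.1,1.3,-2.3,0,0],[0,0,0.1,1.3,-2.3,0,0],[0,0,0.1,1.3,-2.3,0,0]]' >/dev/null; python3 -c "
from h import *
go([*binw(586.8,142),104],14.65)"
python3 inch.py '[[0,0,0,0,0,8,0],[0,0,0,0,0,16,0],[0,0,0,0,0,24,0],[0,0,0,0,0,32,0],[0,0,0,0,0,40,0]]';python3 inch.py '[[0,0,0,0,0,0,0],[0,0,0,0,0,0,0]]'; python3 -c "
from h import *
go([*binw(586.8,142),104],14.65)"
```

```text
rotvec [ 0.  0. -0.] shift [ 0.1 -0.1 96.3]
time: 11.3
tcp_pos: [531.5, 285.4, 159.0]
ee_rot: [180.0, 0.1, 14.6]
wrist_force: [-0.2, 0.3, -0.7]
grip_width: 10.7
grasp_force: 58.9
time: 11.47
tcp_pos: [531.3, 285.4, 159.3]
ee_rot: [180.0, 0.1, 14.6]
wrist_force: [0.4, 0.2, -1.0]
grip_width: 11.0
grasp_force: 58.9
rotvec [ 0.   0.1 -0. ] shift [ 0.7 -0.3 55.3]
```

```bash
python3 inch.py '[[0,0,0,0,0,9,0],[0,0,0,0,0,18,0],[0,0,0,0,0,27,0],[0,0,0,0,0,36,0],[0,0,0,0,0,45,0]]';python3 inch.py '[[0,0,0,0,0,2,0],[0,0,0,0,0,4,0],[0,0,0,0,0,6,0],[0,0,0,0,0,8,0],[0,0,0,0,0,10,0]]'; python3 inch.py '[[0,0,0,0,0,1,0],[0,0,0,0,0,2,0],[0,0,0,0,0,3,0],[0,0,0,0,0,3,0]]'; python3 -c "
from h import *
go([*binw(586.8,142),104],14.65)"
```

```text
time: 11.88
tcp_pos: [531.6, 285.5, 114.2]
ee_rot: [180.0, 0.0, 14.6]
wrist_force: [-0.3, 0.5, -0.5]
grip_width: 11.1
grasp_force: 58.9
time: 12.3
tcp_pos: [532.1, 285.9, 105.5]
ee_rot: [-180.0, -0.0, 14.6]
wrist_force: [0.6, 0.4, -1.8]
grip_width: 10.7
grasp_force: 58.9
time: 12.63
tcp_pos: [531.7, 286.0, 104.7]
ee_rot: [180.0, -0.0, 14.7]
wrist_force: [-4.5, -2.6, 13.6]
grip_width: 10.9
grasp_force: 61.2
rotvec [ 0. -0.  0.] shift [0.1 0.2 0.7]
```

Seated (13 N upward). Release and rise, then look.

```bash
python3 inch.py '[[0,0,0,0,0,0,30],[0,0,0,0,0,0,30],[0,0,0,0,0,0,35],[0,0,0,0,0,0,35],[0,0,0,0,0,0,35]]' | sed -n 2,5p;python3 inch.py '[[0,0,0,0,0,-20,35],[0,0,0,0,0,-60,35],[0,0,0,0,0,-100,35],[0,0,0,0,0,-140,35],[0,0,0,0,0,-180,35]]'; for i in 1 2;do python3 inch.py '[[0,0,0,0,-40,0,85],[0,0,0,0,-80,0,85],[0,0,0,0,-100,0,85],[0,0,0,0,-100,0,85],[0,0,0,0,-100,0,85]]';done
python3 - <<'E'
from h import *
for i in range(2):
    c,p=wrist("w7")
print(p);s=viewer.camera("side")["img"]
o=np.zeros((600,800,3),np.uint8);o[:420,:560]=c["img"];o[:420,560:]=cv2.resize(s[230:420,110:270],(240,285)).repeat(1,0)[:285].copy() if 0 else cv2.resize(s[230:420,140:260],(240,420))
cv2.imwrite("pics/w7z.png",o[:420])
E
```

```text
tcp_pos: [531.8, 285.6, 102.1]
ee_rot: [180.0, 0.0, 14.6]
wrist_force: [0.1, 0.5, -0.3]
grip_width: 34.9
time: 13.47
tcp_pos: [531.4, 285.4, 283.8]
ee_rot: [-180.0, 0.1, 14.7]
wrist_force: [1.0, 0.7, 0.6]
grip_width: 35.0
grasp_force: 0.0
time: 13.88
tcp_pos: [505.4, 383.9, 282.1]
ee_rot: [-180.0, 0.0, 14.8]
wrist_force: [0.7, -1.0, -0.7]
grip_width: 85.2
grasp_force: 0.0
time: 14.3
tcp_pos: [481.2, 478.8, 281.5]
ee_rot: [179.9, 0.1, 14.7]
wrist_force: [1.0, -1.2, -0.9]
grip_width: 84.8
grasp_force: 0.0
(array([482.29576993, 477.07805059, 281.42726362]), array([1.79840603e+02, 4.35485361e-02, 1.45456074e+01]))
```

View pics/w7z.png

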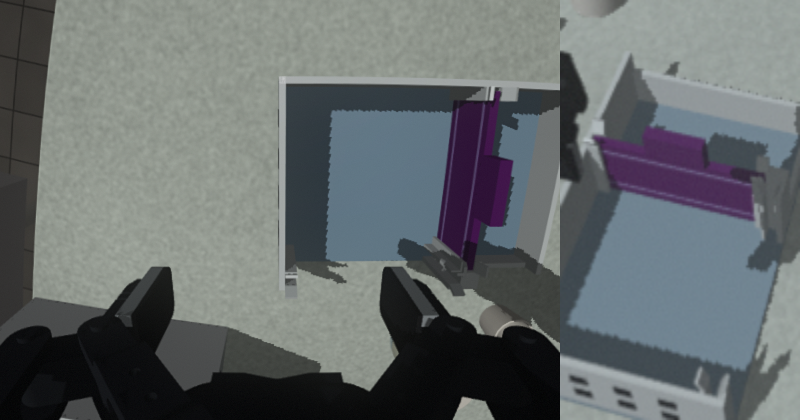

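Run:
```python
from h import *
im=cv2.imread("pics/w7.png");c=viewer.camera("wrist")
P=(np.array([482.3,477.08,281.43]),np.array([179.84,0.044,14.546]))
for v in range(262,302): 
    print(v,im[v,282:300:2,1].tolist(),(plane(c,[(291,v)],91,P)[:,:2]@R.from_euler('z',BY,degrees=True).as_matrix()[:2,:2]).round(1)[0,0])
```

```text
262 [167, 165, 64, 66, 66, 65, 64, 70, 73] 513.0
263 [166, 164, 64, 65, 66, 65, 66, 72, 76] 512.0
264 [166, 166, 63, 66, 66, 66, 82, 75, 74] 510.9
265 [166, 162, 65, 66, 65, 66, 94, 79, 72] 509.9
266 [167, 159, 64, 66, 65, 70, 93, 102, 74] 508.8
267 [166, 159, 64, 65, 67, 82, 93, 117, 82] 507.8
268 [166, 159, 64, 69, 82, 92, 92, 116, 110] 506.7
269 [167, 158, 66, 83, 93, 94, 92, 113, 146] 505.7
270 [166, 159, 80, 90, 93, 93, 91, 106, 158] 504.6
271 [167, 159, 96, 97, 97, 97, 97, 106, 156] 503.5
272 [167, 161, 141, 140, 141, 140, 140, 141, 154] 502.5
273 [168, 161, 148, 124, 135, 144, 120, 128, 153] 501.4
274 [167, 157, 116, 96, 108, 115, 94, 105, 151] 500.3
275 [166, 160, 152, 153, 155, 156, 154, 154, 150] 499.3
276 [167, 160, 181, 183, 182, 182, 183, 181, 153] 498.2
277 [167, 160, 173, 174, 173, 174, 172, 179, 154] 497.1
278 [167, 158, 117, 117, 117, 115, 123, 161, 156] 496.1
279 [167, 158, 66, 68, 69, 70, 90, 149, 156] 495.0
280 [167, 159, 63, 64, 68, 84, 91, 143, 157] 493.9
281 [166, 158, 64, 67, 84, 95, 92, 134, 157] 492.8
282 [168, 158, 66, 83, 93, 94, 92, 131, 157] 491.7
283 [1
[... 347 characters left out ...]
3, 133, 133, 136, 149] 484.1
290 [159, 159, 133, 133, 133, 134, 133, 135, 152] 483.0
291 [157, 157, 133, 133, 134, 134, 133, 135, 151] 481.9
292 [158, 158, 134, 134, 134, 133, 133, 136, 150] 480.8
293 [156, 159, 133, 133, 133, 133, 134, 134, 151] 479.6
294 [156, 160, 133, 133, 134, 134, 134, 134, 152] 478.5
295 [155, 157, 133, 134, 134, 134, 134, 137, 153] 477.4
296 [156, 154, 135, 134, 134, 135, 133, 135, 154] 476.3
297 [157, 153, 140, 142, 141, 142, 141, 142, 155] 475.2
298 [155, 153, 145, 144, 146, 147, 146, 145, 156] 474.1
299 [153, 154, 150, 149, 154, 154, 151, 152, 154] 472.9
300 [153, 153, 150, 150, 156, 154, 151, 151, 151] 471.8
301 [154, 153, 153, 152, 155, 152, 148, 149, 149] 470.7
```

```bash
python3 -c "
from h import *
go([600,-153,330],96.6)"
```

```text
rotvec [  0.1   0.1 -82.2] shift [-43.4 638.8 -46.6]
```

```bash
for i in 1 2 3; do python3 inch.py '[[0,0,0,-3,40,-3,85],[0,0,0,-6,80,-6,85],[0,0,0,-9,120,-9,85],[0,0,0,-12,160,-12,85],[0,0,0,-14,200,-15,85]]'>/dev/null; done; python3 inch.py '[[0,0,-7,0,20,0,50],[0,0,-14,0,39,0,50],[0,0,-21,0,39,0,50],[0,0,-28,0,39,0,50],[0,0,-35,0,39,0,50]]'>/dev/null;  python3 inch.py '[[0,0,-7,0,0,0,50],[0,0,-14,0,0,0,50],[0,0,-21,0,0,0,50],[0,0,-28,0,0,0,50],[0,0,-35,0,0,0,50]]'>/dev/null; python3 inch.py '[[0,0,-7,0,0,0,50],[0,0,-12,0,0,0,50],[0,0,-12,0,0,0,50],[0,0,-12,0,0,0,50],[0,0,-12,0,0,0,50]]'
python3 - <<'E'
from h import *
c,p=wrist("w8");print(p)
E
```

```text
time: 17.0
tcp_pos: [601.6, -150.7, 327.3]
ee_rot: [-180.0, 0.0, 96.4]
wrist_force: [0.3, -0.8, 0.2]
grip_width: 50.0
grasp_force: 0.0
(array([ 601.61495729, -150.73835407,  327.26031657]), array([-1.79976060e+02,  2.97102855e-02,  9.64387729e+01]))
```

View pics/w8.png

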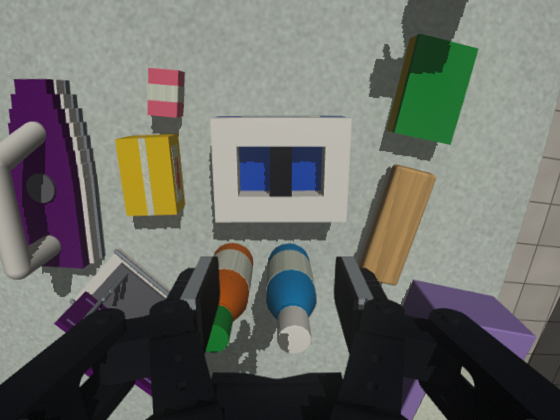

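```bash
cat > meas.py <<'E'
from h import *
def rect(c,P,roi,fn,z):
    im=c["img"].astype(int);x0,y0,x1,y1=roi;k=np.zeros(im.shape[:2],np.uint8)
    k[y0:y1,x0:x1]=fn(im[...,0],im[...,1],im[...,2])[y0:y1,x0:x1]
    k=cv2.morphologyEx(k,cv2.MORPH_OPEN,np.ones((3,3),np.uint8))
    cs,_=cv2.findContours(k,cv2.RETR_EXTERNAL,cv2.CHAIN_APPROX_NONE);q=np.vstack([x for x in cs if cv2.contourArea(x)>60]).reshape(-1,2)
    r=cv2.minAreaRect(plane(c,q,z,P)[:,:2].astype(np.float32))
    print(np.round(r[0],1),np.round(r[1],1),round(r[2],1),cv2.boundingRect(q))
E
python3 - <<'E'
from meas import *
c=viewer.camera("wrist");c["img"]=cv2.imread("pics/w8.png")
P=(np.array([601.6,-150.74,327.26]),np.array([-179.976,0.03,96.44]))
rect(c,P,(195,105,360,235),lambda b,g,r:(b>150)&(r>175)&(r>=b),60)
rect(c,P,(105,120,200,225),lambda b,g,r:(r-b>60)&(r>170),42)
rect(c,P,(135,55,200,130),lambda b,g,r:(r-g>60)&(r>185),30)
im=c["img"];print(im[92,140:195].tolist()[::4]);print(im[175,112:190].tolist()[::5])
E
```

```text
[ 606.5 -153. ] [149.6 115.1] 6.5 (211, 118, 140, 104)
[ 451.9 -180.3] [61.4 91. ] 8.5 (116, 137, 60, 79)Traceback (most recent call last):
  File "<stdin>", line 6, in <module>
  File "meas.py", line 6, in rect
    cs,_=cv2.findContours(k,cv2.RETR_EXTERNAL,cv2.CHAIN_APPROX_NONE);q=np.vstack([x for x in cs if cv2.contourArea(x)>60]).reshape(-1,2)
                                                                       ~~~~~~~~~^^^^^^^^^^^^^^^^^^^^^^^^^^^^^^^^^^^^^^^^^^
    return _nx.concatenate(arrs, 0, dtype=dtype, casting=casting)
           ~~~~~~~~~~~~~~~^^^^^^^^^^^^^^^^^^^^^^^^^^^^^^^^^^^^^^^
ValueError: need at least one array to concatenate
```

```bash
python3 -c "
from h import *
go([606.5,-153,60],96.5)"
```

```text
rotvec [-0.  0.  0.] shift [ -3.2   4.3 267.3]
```

```bash
python3 inch.py '[[0,0,0,-3.2,4.3,40,50],[0,0,0,-3.2,4.3,80,50],[0,0,0,-3.2,4.3,120,50],[0,0,0,-3.2,4.3,160,50],[0,0,0,-3.2,4.3,190,50]]' >/dev/null; python3 inch.py '[[0,0,0,0,0,0,50],[0,0,0,0,0,0,50],[0,0,0,0,0,0,50],[0,0,0,0,0,0,50]]'|sed -n 2p;  python3 -c "
from h import *
go([606.5,-153,60],96.5)"
```

```text
tcp_pos: [608.9, -152.3, 140.0]
rotvec [0.3 0.1 0.1] shift [-0.3 -2.8 80. ]
```

```bash
python3 inch.py '[[0,0,0,0,-2,20,50],[0,0,0,0,-2,40,50],[0,0,0,0,-2,50,50],[0,0,0,0,-2,60,50],[0,0,0,0,-2,70,50]]'|sed -n 2,4p; python3 inch.py '[[0,0,0,0,0,4,50],[0,0,0,0,0,8,50],[0,0,0,0,0,10,50],[0,0,0,0,0,10,50],[0,0,0,0,0,10,50]]';  python3 -c "
from h import *
go([606.5,-153,60],96.5)"; for i in 1 2; do python3 inch.py '[[0,0,0,0,0,0,0],[0,0,0,0,0,0,0],[0,0,0,0,0,0,0],[0,0,0,0,0,0,0]]'; done
```

```text
tcp_pos: [606.0, -152.8, 68.1]
ee_rot: [179.8, 0.0, 96.6]
wrist_force: [0.2, -0.5, -0.7]
time: 18.68
tcp_pos: [605.1, -152.6, 57.6]
ee_rot: [180.0, 0.0, 96.6]
wrist_force: [0.1, 1.1, 0.2]
grip_width: 50.0
grasp_force: 0.0
rotvec [0.  0.  0.1] shift [-0.6  1.4 -2.4]
time: 19.02
tcp_pos: [605.5, -152.6, 58.0]
ee_rot: [179.9, 0.0, 96.6]
wrist_force: [0.2, 0.5, 3.5]
grip_width: 22.7
grasp_force: 60.4
time: 19.35
tcp_pos: [605.5, -152.6, 58.0]
ee_rot: [179.9, 0.0, 96.6]
wrist_force: [-0.5, -0.1, 5.6]
grip_width: 22.7
grasp_force: 60.6
```

```bash
python3 inch.py '[[0,0,0,0,0,-20,0],[0,0,0,0,0,-55,0],[0,0,0,0,0,-95,0],[0,0,0,0,0,-135,0],[0,0,0,0,0,-175,0]]';  python3 -c "
from h import *
go([*binw(584.3,238.8),233],104.65)"
```

```text
time: 19.77
tcp_pos: [602.4, -152.8, 231.7]
ee_rot: [-179.7, -0.1, 96.6]
wrist_force: [1.1, -0.7, -4.4]
grip_width: 23.1
grasp_force: 60.3
rotvec [-0.3 -0.1 -8. ] shift [ 5.393e+02 -3.530e+01 -3.000e-01]
```

```bash
for i in 1 2; do python3 inch.py '[[0,0,0,38,-2,0,0],[0,0,0,76,-4,0,0],[0,0,0,114,-7,0,0],[0,0,0,152,-10,0,0],[0,0,0,190,-12,0,0]]'>/dev/null; done; python3 inch.py '[[0,0,-4,40,-4,0,0],[0,0,-8,80,-8,0,0],[0,0,-8,120,-11,0,0],[0,0,-8,150,-11,0,0],[0,0,-8,159,-11,0,0]]' >/dev/null; python3 inch.py '[[0,0,0,0,0,0,0],[0,0,0,0,0,0,0],[0,0,0,0,0,0,0],[0,0,0,0,0,0,0],[0,0,0,0,0,0,0]]'; python3 -c "
from h import *
go([*binw(584.3,238.8),66],104.65)"
```

```text
time: 21.43
tcp_pos: [508.3, 376.4, 231.7]
ee_rot: [-179.9, 0.1, 104.5]
wrist_force: [0.1, -0.8, -5.7]
grip_width: 23.0
grasp_force: 60.3
rotvec [-0.1  0.1 -0.2] shift [  3.5  -2.6 165.7]
```

```bash
python3 inch.py '[[0,0,0,3,-2,30,0],[0,0,0,3,-2,60,0],[0,0,0,3,-2,90,0],[0,0,0,3,-2,120,0],[0,0,0,3,-2,145,0]]'|sed -n 2,4p; python3 inch.py '[[0,0,0,0,0,5,0],[0,0,0,0,0,10,0],[0,0,0,0,0,14,0],[0,0,0,0,0,18,0],[0,0,0,0,0,22,0]]'|sed -n 2,4p
```

```text
tcp_pos: [505.5, 379.3, 85.4]
ee_rot: [-179.9, 0.1, 104.5]
wrist_force: [0.1, 0.4, -4.8]
tcp_pos: [506.1, 382.1, 66.7]
ee_rot: [179.8, -0.1, 104.6]
wrist_force: [-0.1, 0.6, -5.6]
```

```bash
python3 inch.py '[[0,0,0,0,0,1,0],[0,0,0,0,0,2,0],[0,0,0,0,0,3,0],[0,0,0,0,0,3,0]]'|sed -n 2,4p;python3 inch.py '[[0,0,0,0,0,0,45],[0,0,0,0,0,0,50],[0,0,0,0,0,0,50],[0,0,0,0,0,0,50],[0,0,0,0,0,0,50]]';python3 inch.py '[[0,0,0,0,0,-30,50],[0,0,0,0,0,-70,50],[0,0,0,0,0,-110,50],[0,0,0,0,0,-150,50],[0,0,0,0,0,-190,50]]'|sed -n 2,4p
python3 -c "
from h import *
go([451.5+40,-180.3,320],98.5);go([451.5,-180.3,320],8.5)"
```

```text
tcp_pos: [505.3, 381.4, 64.0]
ee_rot: [179.9, 0.0, 104.6]
wrist_force: [-1.3, -2.4, 3.6]
time: 23.02
tcp_pos: [505.2, 381.4, 62.4]
ee_rot: [180.0, -0.0, 104.6]
wrist_force: [-0.2, -0.0, 0.2]
grip_width: 50.1
grasp_force: 0.0
tcp_pos: [504.6, 381.0, 254.0]
ee_rot: [-180.0, -0.0, 104.7]
wrist_force: [0.9, -0.4, -0.2]
rotvec [-0.  -0.   6.2] shift [-539.6 -154.8  -66. ]
rotvec [-0.   0.  96.2] shift [-529.5 -193.5  -66. ]
```

Run:
```python
from meas import *
c=viewer.camera("wrist");c["img"]=cv2.imread("pics/w8.png")
P=(np.array([601.6,-150.74,327.26]),np.array([-179.976,0.03,96.44]))
print(plane(c,[(88,160),(95,200),(100,240)],0,P).round(),plane(c,[(88,160),(95,200),(100,240)],15,P).round())
im=c["img"].astype(int);
print([(u,im[92,u].tolist()) for u in range(140,195,4)])
print([(v,im[v,156].tolist()) for v in range(60,130,4)])
```

```text
[[ 361. -176.    0.]
 [ 368. -229.    0.]
 [ 373. -286.    0.]] [[ 368. -173.   15.]
 [ 376. -224.   15.]
 [ 381. -279.   15.]]
[(140, [152, 160, 155]), (144, [151, 160, 155]), (148, [155, 173, 169]), (152, [156, 173, 170]), (156, [152, 169, 166]), (160, [158, 174, 171]), (164, [158, 175, 172]), (168, [155, 172, 169]), (172, [164, 181, 179]), (176, [156, 173, 170]), (180, [67, 74, 73]), (184, [114, 123, 119]), (188, [152, 162, 156]), (192, [154, 162, 157])]
[(60, [148, 157, 150]), (64, [152, 160, 155]), (68, [131, 131, 166]), (72, [100, 82, 180]), (76, [99, 82, 180]), (80, [99, 82, 179]), (84, [141, 154, 170]), (88, [153, 170, 166]), (92, [152, 169, 166]), (96, [151, 168, 164]), (100, [132, 138, 171]), (104, [101, 84, 180]), (108, [99, 81, 179]), (112, [100, 82, 180]), (116, [72, 77, 83]), (120, [71, 76, 74]), (124, [70, 76, 75]), (128, [71, 78, 76])]
```

```bash
for i in 1 2 3; do python3 inch.py '[[0,0,2,-35,-13,-15,80],[0,0,2,-70,-26,-22,80],[0,0,2,-105,-38,-22,80],[0,0,2,-141,-51,-22,80],[0,0,2,-176,-64,-22,80]]'>/dev/null; done; python3 inch.py '[[0,0,0,0,0,0,80],[0,0,0,0,0,0,80],[0,0,0,0,0,0,80],[0,0,0,0,0,0,80]]'|sed -n 2,3p
python3 - <<'E'
from meas import *
c,P=wrist("w9")
rect(c,P,(100,100,450,330),lambda b,g,r:(r-b>60)&(r-g<50)&(r>140),42)
rect(c,P,(100,20,450,250),lambda b,g,r:(r-g>60)&(r-b>60)&(r>165),30)
go([451.5,-180.3,60],98.5)
E
```

```text
tcp_pos: [433.6, -174.2, 318.3]
ee_rot: [180.0, -0.0, 98.8]
[ 452.2 -180. ] [62.2 91.9] 8.8 (264, 134, 57, 81)
[464.3 -83.2] [32.7 51. ] 0.6 (299, 63, 36, 52)
rotvec [ 0.  -0.   0.3] shift [ -9.   16.6 258.3]
```

View pics/w9.png

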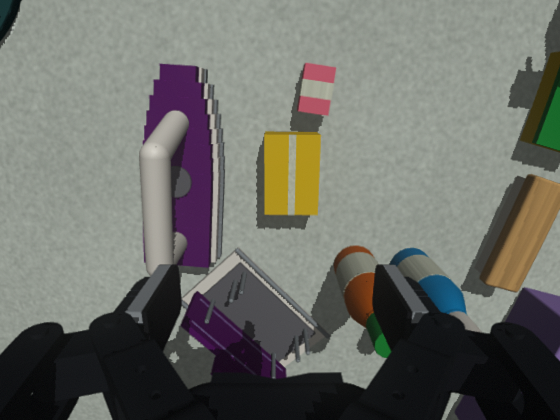

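```bash
python3 inch.py '[[0,0,0,-9,17,40,80],[0,0,0,-9,18,80,80],[0,0,0,-9,18,120,80],[0,0,0,-9,18,160,80],[0,0,0,-9,18,200,80]]'>/dev/null; python3 inch.py '[[0,0,0,0,0,0,80],[0,0,0,0,0,0,80],[0,0,0,0,0,0,80],[0,0,0,0,0,0,80]]'|sed -n 2,3p
python3 - <<'E'
from meas import *
go([452.2,-180,30],98.8)
E
```

```text
tcp_pos: [454.4, -182.0, 120.9]
ee_rot: [179.7, 0.1, 98.7]
rotvec [ 0.3  0.1 -0.1] shift [ 2.6 -2.3 90.8]
```

```bash
python3 inch.py '[[0,0,0,2,-1.5,20,80],[0,0,0,2,-1.5,40,80],[0,0,0,2,-1.5,60,80],[0,0,0,2,-1.5,75,80],[0,0,0,2,-1.5,85,80]]'>/dev/null; python3 inch.py '[[0,0,0,0,0,3,80],[0,0,0,0,0,5,80],[0,0,0,0,0,5,80],[0,0,0,0,0,5,80]]'|sed -n 2,4p
for i in 1 2; do python3 inch.py '[[0,0,0,0,0,0,0],[0,0,0,0,0,0,0],[0,0,0,0,0,0,0],[0,0,0,0,0,0,0]]'; done;python3 inch.py '[[0,0,0,0,0,-20,0],[0,0,0,0,0,-60,0],[0,0,0,0,0,-100,0],[0,0,0,0,0,-140,0],[0,0,0,0,0,-180,0]]'; python3 inch.py '[[0,0,0,0,0,-30,0],[0,0,0,0,0,-50,0],[0,0,0,0,0,-50,0]]'|sed -n 6,7p
python3 - <<'E'
from meas import *
go([505.2,381.2,260],104.65)
E
```

```text
tcp_pos: [451.6, -180.7, 29.6]
ee_rot: [179.9, 0.1, 98.6]
wrist_force: [0.1, -1.1, 0.7]
time: 26.95
tcp_pos: [451.2, -180.6, 29.4]
ee_rot: [179.9, 0.1, 98.6]
wrist_force: [-0.2, 0.4, 8.4]
grip_width: 61.0
grasp_force: 64.4
time: 27.28
tcp_pos: [451.2, -180.6, 29.4]
ee_rot: [179.9, 0.1, 98.6]
wrist_force: [-0.7, 0.5, 7.7]
grip_width: 61.0
grasp_force: 64.4
time: 27.7
tcp_pos: [449.2, -180.1, 209.8]
ee_rot: [-179.9, -0.1, 98.6]
wrist_force: [0.9, -0.5, -3.3]
grip_width: 61.4
grasp_force: 67.4
grasp_force: 67.8
rotvec [ 0.4  0.3 -6.1] shift [547.9 136.    0.7]
```

```bash
for i in 1 2 3; do python3 inch.py '[[0,0,-2,36,9,0,0],[0,0,-2,73,18,0,0],[0,0,-2,109,27,0,0],[0,0,-2,146,36,0,0],[0,0,-2,182,45,0,0]]'>/dev/null; done; python3 inch.py '[[0,0,0,0,0,0,0],[0,0,0,0,0,0,0],[0,0,0,0,0,0,0],[0,0,0,0,0,0,0],[0,0,0,0,0,0,0]]'|sed -n 2,3p
python3 - <<'E'
from meas import *
c,P=wrist("w10");c["P"]=1
go([505.2,381.2,95.4],104.65)
rect(c,P,(60,40,500,330),lambda b,g,r:(b>140)&(r>185)&(r>=b),66)
E
```

```text
tcp_pos: [482.7, 378.6, 257.2]
ee_rot: [-179.9, 0.1, 104.5]
rotvec [-0.1  0.1 -0.1] shift [ -3.1  22.4 162.2]Traceback (most recent call last):
  File "<stdin>", line 4, in <module>
  File "meas.py", line 6, in rect
    cs,_=cv2.findContours(k,cv2.RETR_EXTERNAL,cv2.CHAIN_APPROX_NONE);q=np.vstack([x for x in cs if cv2.contourArea(x)>60]).reshape(-1,2)
                                                                       ~~~~~~~~~^^^^^^^^^^^^^^^^^^^^^^^^^^^^^^^^^^^^^^^^^^
    return _nx.concatenate(arrs, 0, dtype=dtype, casting=casting)
           ~~~~~~~~~~~~~~~^^^^^^^^^^^^^^^^^^^^^^^^^^^^^^^^^^^^^^^
ValueError: need at least one array to concatenate
```

View pics/w10.png

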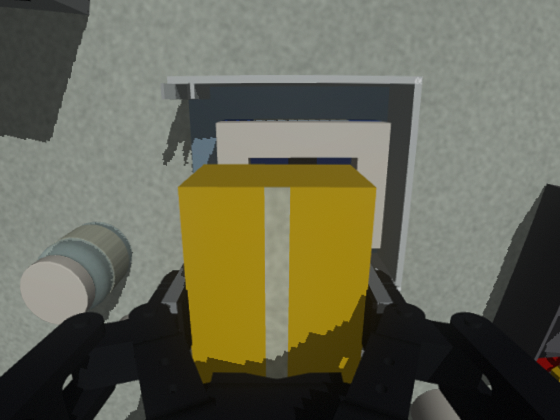

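```bash
python3 - <<'E'
from meas import *
c=viewer.camera("wrist");s=probe_bus.sense();P=(s["tcp_pos"],s["ee_rot"])
M=R.from_euler('z',BY,degrees=True).as_matrix()[:2,:2]
w=plane(c,[(216,123),(391,123)],66,P)[:,:2];b=w@M;print(b, binw(b[:,0].mean(),b[:,1].mean()-58))
E
python3 inch.py '[[0,0,0,-3,11,0,0],[0,0,0,-3,22,0,0],[0,0,0,-3,22.4,40,0],[0,0,0,-3,22.4,80,0],[0,0,0,-3,22.4,120,0]]'>/dev/null;python3 inch.py '[[0,0,0,0,0,5,0],[0,0,0,0,0,10,0],[0,0,0,0,0,10,0],[0,0,0,0,0,10,0],[0,0,0,0,0,10,0]]'
python3 -c "
from h import *
go([505.2,381,95.4],104.65)"
```

```text
[[511.52435717 298.75010001]
 [661.91381686 298.78394789]] [506.75087269 381.32872946]
time: 30.55
tcp_pos: [506.3, 385.5, 131.0]
ee_rot: [179.7, -0.1, 104.6]
wrist_force: [-0.1, 0.2, -2.0]
grip_width: 61.1
grasp_force: 67.6
rotvec [ 0.3 -0.1 -0. ] shift [-4.1 -2.4 35.6]
```

```bash
python3 inch.py '[[0,0,0,-3.5,-1,8,0],[0,0,0,-3.5,-1,16,0],[0,0,0,-3.5,-1,24,0],[0,0,0,-3.5,-1,30,0],[0,0,0,-3.5,-1,30,0]]'>/dev/null;python3 inch.py '[[0,0,0,0,0,1,0],[0,0,0,0,0,2,0],[0,0,0,0,0,3,0],[0,0,0,0,0,4,0],[0,0,0,0,0,4,0]]'|sed -n 2,4p
python3 -c "
from h import *
go([506.5,381.3,95.4],104.65)"
```

```text
tcp_pos: [504.8, 380.5, 95.5]
ee_rot: [179.9, 0.0, 104.6]
wrist_force: [-1.3, -1.1, 3.4]
rotvec [ 0.1  0.  -0. ] shift [0.4 1.8 0.1]
```

```bash
python3 inch.py '[[0,0,0,0,0,0,78],[0,0,0,0,0,0,78],[0,0,0,0,0,0,78],[0,0,0,0,0,0,78]]'|sed -n 2,4p;python3 inch.py '[[0,0,0,0,0,-20,78],[0,0,0,0,0,-60,78],[0,0,0,0,0,-100,78],[0,0,0,0,0,-140,78],[0,0,0,0,0,-180,78]]'|sed -n 2,4p
python3 - <<'E'
from h import *
c,P=wrist("w11")
go([464.3,-83.2,250],90.6)
E
```

```text
tcp_pos: [505.0, 380.4, 94.4]
ee_rot: [180.0, -0.0, 104.6]
wrist_force: [-0.2, -0.2, 0.4]
tcp_pos: [504.5, 380.0, 275.9]
ee_rot: [-180.0, -0.0, 104.7]
wrist_force: [0.3, -1.1, -0.1]
rotvec [ 0.7 -0.5 14. ] shift [-441.5 -160.3   30. ]
```

```bash
for i in 1 2; do python3 inch.py '[[0,0,6,-38,-14,0,50],[0,0,7,-76,-28,0,50],[0,0,7,-114,-42,0,50],[0,0,7,-152,-55,0,50],[0,0,7,-190,-69,0,50]]'>/dev/null; done; python3 inch.py '[[0,0,0,-30,-10,0,50],[0,0,0,-61,-22,0,50],[0,0,0,-61,-22,0,50],[0,0,0,-61,-22,0,50]]' >/dev/null; python3 inch.py '[[0,0,0,0,0,0,50],[0,0,0,0,0,0,50],[0,0,0,0,0,0,50]]'|sed -n 2,3p
python3 - <<'E'
from meas import *
c,P=wrist("w12")
rect(c,P,(100,10,450,300),lambda b,g,r:(r-g>60)&(r-b>60)&(r>165),30)
go([464.3,-83.2,27],90.6)
E
```

```text
tcp_pos: [422.3, -78.3, 274.4]
ee_rot: [180.0, -0.0, 90.8]Traceback (most recent call last):
  File "<stdin>", line 3, in <module>
  File "meas.py", line 6, in rect
    cs,_=cv2.findContours(k,cv2.RETR_EXTERNAL,cv2.CHAIN_APPROX_NONE);q=np.vstack([x for x in cs if cv2.contourArea(x)>60]).reshape(-1,2)
                                                                       ~~~~~~~~~^^^^^^^^^^^^^^^^^^^^^^^^^^^^^^^^^^^^^^^^^^
    return _nx.concatenate(arrs, 0, dtype=dtype, casting=casting)
           ~~~~~~~~~~~~~~~^^^^^^^^^^^^^^^^^^^^^^^^^^^^^^^^^^^^^^^
ValueError: need at least one array to concatenate
```

Run:
```python
from meas import *
c=viewer.camera("wrist");s=probe_bus.sense();P=(s["tcp_pos"],s["ee_rot"]);c["img"]=cv2.imread("pics/w12.png")
rect(c,P,(230,40,450,260),lambda b,g,r:(r-g>40)&(r-b>35)&(r>100),30)
o,_=ray(c,[(0,0)],P)
go([464.3,-83.2,27],90.6)
```

```text
[464.1 -82.1] [33.7 54.1] 0.7 (300, 151, 34, 52)
rotvec [ 0.  -0.   0.2] shift [ -5.2  42.1 247.4]
```

```bash
python3 inch.py '[[0,0,0,-2,20,30,50],[0,0,0,-5,41,50,50],[0,0,0,-5,42,90,50],[0,0,0,-5,42,130,50],[0,0,0,-5,42,165,50]]'>/dev/null; python3 inch.py '[[0,0,0,0,0,5,50],[0,0,0,0,0,10,50],[0,0,0,0,0,10,50],[0,0,0,0,0,10,50],[0,0,0,0,0,10,50]]'|sed -n 2,3p
python3 - <<'E'
from meas import *
go([464.2,-82.8,27],90.6)
E
```

```text
tcp_pos: [465.1, -84.5, 101.1]
ee_rot: [179.8, 0.0, 90.6]
rotvec [0.2 0.  0. ] shift [ 1.7 -1.1 74.1]
```

```bash
python3 inch.py '[[0,0,0,1,-0.5,20,50],[0,0,0,1,-0.5,40,50],[0,0,0,1,-0.5,55,50],[0,0,0,1,-0.5,66,50],[0,0,0,1,-0.5,72,50]]'>/dev/null; python3 inch.py '[[0,0,0,0,0,0,50],[0,0,0,0,0,0,50],[0,0,0,0,0,0,50]]'|sed -n 2,4p
for i in 1 2; do python3 inch.py '[[0,0,0,0,0,0,0],[0,0,0,0,0,0,0],[0,0,0,0,0,0,0],[0,0,0,0,0,0,0]]'; done;python3 inch.py '[[0,0,0,0,0,-20,0],[0,0,0,0,0,-60,0],[0,0,0,0,0,-100,0],[0,0,0,0,0,-140,0],[0,0,0,0,0,-180,0]]'; python3 inch.py '[[0,0,0,0,0,-30,0],[0,0,0,0,0,-60,0],[0,0,0,0,0,-60,0]]'|sed -n 6,7p
python3 - <<'E'
from meas import *
go([505,380.6,268],104.65)
E
```

```text
tcp_pos: [463.9, -83.6, 28.3]
ee_rot: [179.9, 0.0, 90.6]
wrist_force: [0.9, 0.1, -1.2]
time: 35.53
tcp_pos: [463.7, -83.6, 28.4]
ee_rot: [179.9, 0.0, 90.6]
wrist_force: [0.3, 0.1, 7.0]
grip_width: 32.9
grasp_force: 59.8
time: 35.87
tcp_pos: [463.7, -83.6, 28.4]
ee_rot: [179.9, 0.0, 90.6]
wrist_force: [-0.1, -0.6, 6.7]
grip_width: 32.8
grasp_force: 59.8
time: 36.28
tcp_pos: [462.1, -83.5, 209.2]
ee_rot: [-179.9, -0.0, 90.6]
wrist_force: [1.8, -1.4, -1.0]
grip_width: 32.7
grasp_force: 60.0
grasp_force: 60.3
rotvec [  0.6   0.2 -14.1] shift [463.6  43.6   4.1]
```

```bash
for i in 1 2; do python3 inch.py '[[0,0,0,38,4,0,0],[0,0,0,76,7,0,0],[0,0,0,114,11,0,0],[0,0,0,152,14,0,0],[0,0,0,180,17,0,0]]'>/dev/null; done; python3 inch.py '[[0,0,-7,40,4,0,0],[0,0,-14,80,7,0,0],[0,0,-14,103,10,0,0],[0,0,-14,103,10,0,0],[0,0,-14,103,10,0,0]]' >/dev/null; python3 inch.py '[[0,0,0,0,0,0,0],[0,0,0,0,0,0,0],[0,0,0,0,0,0,0],[0,0,0,0,0,0,0],[0,0,0,0,0,0,0]]'|sed -n 2,3p
python3 - <<'E'
from meas import *
c,P=wrist("w13");print(P[0])
go([505,380.6,136.4],104.65)
E
```

```text
tcp_pos: [502.3, 379.0, 267.4]
ee_rot: [180.0, 0.0, 104.6]
[502.27874562 378.98227488 267.39477763]
rotvec [ 0.   0.  -0.1] shift [  0.7   3.  131. ]
```

View pics/w13.png

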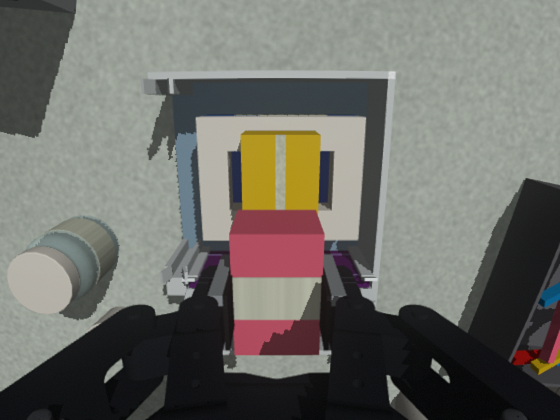

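```bash
python3 - <<'E'
from h import *
c=viewer.camera("wrist");s=probe_bus.sense();P=(s["tcp_pos"],s["ee_rot"])
M=R.from_euler('z',BY,degrees=True).as_matrix()[:2,:2]
for L,z,h in (([(241,132),(320,132)],108,46),([(197,115.5),(365,115.5)],66,58)):
    b=plane(c,L,z,P)[:,:2]@M;print(b.round(1), binw(b[:,0].mean(),b[:,1].mean()-h))
E
python3 inch.py '[[0,0,0,0.5,2,20,0],[0,0,0,0.5,2,40,0],[0,0,0,0.5,2,60,0],[0,0,0,0.5,2,80,0],[0,0,0,0.5,2,100,0]]'>/dev/null;python3 inch.py '[[0,0,0,0,0,5,0],[0,0,0,0,0,10,0],[0,0,0,0,0,10,0],[0,0,0,0,0,10,0],[0,0,0,0,0,10,0]]'|sed -n 2,4p
python3 -c "
from h import *
go([505,380.6,136.4],104.65)"
```

```text
[[554.7 289. ]
 [615.6 289. ]] [504.66109944 383.08926025]
[[512.2 300.2]
 [660.  300.1]] [505.81144323 382.50706921]
tcp_pos: [504.4, 381.8, 158.6]
ee_rot: [179.9, -0.1, 104.6]
wrist_force: [0.9, 0.4, -1.3]
rotvec [ 0.1 -0.1 -0. ] shift [-1.3  0.3 22.2]
```

```bash
python3 inch.py '[[0,0,0,0,0,5,0],[0,0,0,0,0,10,0],[0,0,0,0,0,15,0],[0,0,0,0,0,19,0],[0,0,0,0,0,21,0]]'|sed -n 2,4p;python3 inch.py '[[0,0,0,0,0,1,0],[0,0,0,0,0,2,0],[0,0,0,0,0,2,0],[0,0,0,0,0,2,0]]'|sed -n 2,4p
```

```text
tcp_pos: [503.5, 380.6, 136.4]
ee_rot: [-179.9, 0.1, 104.6]
wrist_force: [-3.8, -4.7, 17.1]
tcp_pos: [503.5, 380.6, 136.4]
ee_rot: [180.0, 0.1, 104.6]
wrist_force: [-2.6, -4.9, 14.1]
```

```bash
python3 inch.py '[[0,0,0,0,0,0,50],[0,0,0,0,0,0,50],[0,0,0,0,0,0,50],[0,0,0,0,0,0,50]]'|sed -n 2,4p;python3 inch.py '[[0,0,0,0,0,-20,50],[0,0,0,0,0,-60,50],[0,0,0,0,0,-100,50],[0,0,0,0,0,-140,50],[0,0,0,0,0,-180,50]]'|sed -n 2,4p
python3 - <<'E'
from h import *
go([590,-285,330],14.65)
E
```

```text
tcp_pos: [503.7, 381.0, 133.9]
ee_rot: [-180.0, 0.0, 104.6]
wrist_force: [0.0, -0.2, -0.3]
tcp_pos: [503.4, 380.8, 315.6]
ee_rot: [-179.9, -0.0, 104.7]
wrist_force: [0.8, 0.7, -0.8]
rotvec [-0.1  0.  90. ] shift [-666.1  -84.8  -14.3]
```

```bash
for i in 1 2 3 ; do python3 inch.py '[[0,0,0,-40,-5,-1,50],[0,0,0,-80,-10,-2,50],[0,0,0,-120,-15,-3,50],[0,0,0,-160,-20,-4,50],[0,0,0,-200,-25,-5,50]]'>/dev/null; done; python3 inch.py '[[0,0,7,-33,-5,0,50],[0,0,14,-66,-10,0,50],[0,0,21,-66,-10,0,50],[0,0,28,-66,-10,0,50],[0,0,35,-66,-10,0,50]]' >/dev/null; python3 inch.py '[[0,0,7,0,0,0,50],[0,0,14,0,0,0,50],[0,0,21,0,0,0,50],[0,0,28,0,0,0,50],[0,0,35,0,0,0,50]]'>/dev/null;  python3 inch.py '[[0,0,7,0,0,0,50],[0,0,14,0,0,0,50],[0,0,20,0,0,0,50],[0,0,20,0,0,0,50],[0,0,20,0,0,0,50]]' >/dev/null; python3 inch.py '[[0,0,0,0,0,0,50],[0,0,0,0,0,0,50],[0,0,0,0,0,0,50]]'|sed -n 2,3p
python3 - <<'E'
from meas import *
c,P=wrist("w14");im=c["img"].astype(int)
for n,f in (("green",lambda b,g,r:(g>r+30)&(g>b+20)),("blue",lambda b,g,r:(b>r+60)&(g>r+30)),("amber",lambda b,g,r:(r>b+70)&(r>g+50)),("white",lambda b,g,r:(r>185)&(b>185)&(abs(r-b)<14))):
    m=f(im[...,0],im[...,1],im[...,2]).astype(np.uint8);m=cv2.morphologyEx(m,cv2.MORPH_OPEN,np.ones((3,3),np.uint8))
    _,_,st,ce=cv2.connectedComponentsWithStats(m)
    for s,q in zip(st[1:],ce[1:]):
        if s[4]>150: print(n,s.tolist(),q.round(1),plane(c,[q],170,P)[0,:2].round(1))
E
```

```text
tcp_pos: [589.8, -284.9, 329.2]
ee_rot: [-180.0, 0.0, 14.7]
green [259, 206, 37, 45, 1213] [275.8 229.9] [ 560.7 -292.7]
blue [261, 107, 35, 45, 676] [274.3 124.5] [ 643.3 -269.9]
amber [251, 182, 29, 42, 671] [263.2 199.9] [ 583.  -276.3]
```

Run:
```python
from meas import *
c=viewer.camera("wrist");s=probe_bus.sense();P=(s["tcp_pos"],s["ee_rot"]);im=cv2.imread("pics/w14.png").astype(int)
for v in range(104,170,4): print(v,[tuple(im[v,u]) if 0 else "%d/%d"%(im[v,u,0],im[v,u,2]) for u in range(252,308,4)])
print(plane(c,[(277.5,250.8),(258.5,235),(296,235)],170,P)[:,:2])
```

```text
104 ['153/154', '146/148', '150/153', '149/152', '147/148', '139/141', '147/149', '148/151', '131/134', '138/145', '149/152', '151/153', '157/160', '154/156']
108 ['146/148', '147/149', '145/148', '148/152', '146/149', '143/146', '124/88', '108/32', '104/33', '97/32', '89/30', '78/29', '95/74', '151/154']
112 ['145/147', '146/148', '159/161', '145/148', '151/154', '118/36', '119/33', '116/33', '113/33', '104/32', '97/33', '85/32', '75/31', '64/30']
116 ['152/153', '143/146', '152/155', '149/151', '124/37', '128/34', '128/35', '125/33', '122/35', '112/33', '102/32', '91/33', '79/32', '69/31']
120 ['144/147', '148/151', '151/152', '134/80', '127/33', '133/33', '135/34', '132/33', '125/29', '101/67', '88/48', '88/32', '78/31', '74/32']
124 ['147/149', '147/149', '150/153', '124/32', '134/34', '138/35', '141/33', '125/129', '137/147', '180/191', '177/189', '173/184', '134/144', '63/29']
128 ['146/148', '150/154', '145/146', '127/34', '135/33', '142/32', '131/134', '186/198', '177/188', '174/187', '175/187', '174/186', '173/183', '169/181']
132 ['146/149', '153/155', '144/122', '126/32', 
[... 901 characters left out ...]
0', '148/151', '148/151', '147/150', '148/151', '77/31', '82/51', '174/186', '171/182', '171/182', '171/183', '169/180', '169/180', '166/177']
160 ['153/156', '144/147', '149/152', '147/151', '155/157', '153/157', '104/92', '57/26', '165/176', '170/182', '169/182', '167/179', '152/162', '72/72']
164 ['155/156', '157/160', '152/154', '155/158', '150/153', '147/149', '147/149', '152/155', '149/151', '145/148', '150/152', '148/151', '148/151', '146/148']
168 ['150/155', '151/154', '144/146', '146/149', '68/125', '31/104', '39/95', '31/83', '32/75', '139/145', '151/154', '149/152', '154/156', '142/145']
[[ 542.84045107 -298.82586643]
 [ 552.65519465 -279.86995058]
 [ 560.54671739 -310.14116014]]
```

Run:
```python
from meas import *
c=viewer.camera("wrist");s=probe_bus.sense();P=(s["tcp_pos"],s["ee_rot"]);im=cv2.imread("pics/w14.png").astype(int);b,g,r=[im[...,i] for i in range(3)]
m=np.zeros(b.shape,np.uint8);m[118:164,270:325]=((r-b>7)&(r>150))[118:164,270:325];m=cv2.morphologyEx(m,cv2.MORPH_OPEN,np.ones((3,3),np.uint8))
k=max(cv2.findContours(m,0,1)[0],key=cv2.contourArea);print(cv2.boundingRect(k),cv2.minEnclosingCircle(plane(c,k.reshape(-1,2),170,P)[:,:2].astype(np.float32)))
m=((g>r+30)&(g>b+20)).astype(np.uint8);k=max(cv2.findContours(m,0,1)[0],key=cv2.contourArea)
k=k.reshape(-1,2);print(cv2.minEnclosingCircle(plane(c,k[k[:,1]>213],170,P)[:,:2].astype(np.float32)))
print(s["tcp_pos"]);go([633.5,-287,170],14.65)
```

```text
(273, 123, 39, 39) ((633.6656494140625, -286.3958435058594), 15.459161758422852)
((559.9137573242188, -292.3951416015625), 18.073083877563477)
[ 589.81263785 -284.9696436   329.2540184 ]
rotvec [-0. -0.  0.] shift [ 41.8  13.  159.3]
```

```bash
python3 inch.py '[[0,0,0,20,6,20,50],[0,0,0,41.5,12.7,40,50],[0,0,0,41.5,12.7,70,50],[0,0,0,41.5,12.7,100,50],[0,0,0,41.5,12.7,100,50]]'>/dev/null; python3 inch.py '[[0,0,0,0,0,0,50],[0,0,0,0,0,0,50],[0,0,0,0,0,0,50],[0,0,0,0,0,0,50]]'|sed -n 2,4p
python3 - <<'E'
from meas import *
go([633.7,-286.4,158],14.65)
E
```

```text
tcp_pos: [634.5, -287.2, 231.9]
ee_rot: [179.9, -0.2, 14.6]
wrist_force: [-0.1, -0.2, -0.1]
rotvec [ 0.1 -0.2 -0. ] shift [-0.8 -1.1 73.9]
```

```bash
python3 inch.py '[[0,0,0,-0.5,-0.7,20,50],[0,0,0,-0.5,-0.7,40,50],[0,0,0,-0.5,-0.7,55,50],[0,0,0,-0.5,-0.7,65,50],[0,0,0,-0.5,-0.7,72,50]]'>/dev/null; python3 inch.py '[[0,0,0,0,0,0,50],[0,0,0,0,0,0,50],[0,0,0,0,0,0,50]]'|sed -n 2,4p
for i in 1 2; do python3 inch.py '[[0,0,0,0,0,0,0],[0,0,0,0,0,0,0],[0,0,0,0,0,0,0],[0,0,0,0,0,0,0]]'; done;python3 inch.py '[[0,0,0,0,0,-20,0],[0,0,0,0,0,-60,0],[0,0,0,0,0,-100,0],[0,0,0,0,0,-140,0],[0,0,0,0,0,-180,0]]'
python3 - <<'E'
from meas import *
go([*binw(616,87.6),330],14.65)
E
```

```text
tcp_pos: [633.5, -286.4, 158.5]
ee_rot: [179.9, -0.1, 14.6]
wrist_force: [-0.2, -0.6, 0.8]
time: 45.28
tcp_pos: [633.5, -286.1, 158.6]
ee_rot: [179.9, -0.1, 14.6]
wrist_force: [0.3, 1.0, 4.9]
grip_width: 30.7
grasp_force: 59.6
time: 45.62
tcp_pos: [633.6, -286.1, 158.6]
ee_rot: [179.9, -0.1, 14.6]
wrist_force: [-0.7, 0.5, 5.9]
grip_width: 30.8
grasp_force: 59.6
time: 46.03
tcp_pos: [631.3, -285.9, 337.6]
ee_rot: [-179.9, 0.2, 14.6]
wrist_force: [1.3, 0.4, -2.7]
grip_width: 30.5
grasp_force: 60.0
rotvec [-0.1  0.2 -0. ] shift [  77.5 -523.8    8.2]
```

```bash
for i in 1 2 3; do python3 inch.py '[[0,0,0,5,-35,0,0],[0,0,0,10,-70,0,0],[0,0,0,15,-105,0,0],[0,0,0,20,-140,0,0],[0,0,0,26,-175,0,0]]'>/dev/null; done; python3 inch.py '[[0,0,0,0,0,0,0],[0,0,0,0,0,0,0],[0,0,0,0,0,0,0],[0,0,0,0,0,0,0],[0,0,0,0,0,0,0]]'|sed -n 2,4p
python3 - <<'E'
from meas import *
go([*binw(616,87.6),164.6],14.65)
E
```

```text
tcp_pos: [575.7, 239.3, 336.7]
ee_rot: [179.9, 0.1, 14.5]
wrist_force: [-0.5, -0.3, -3.0]
rotvec [ 0.1  0.1 -0.2] shift [ -1.3  -2.  172.1]
```

```bash
python3 inch.py '[[0,0,0,-1.3,-2,30,0],[0,0,0,-1.3,-2,60,0],[0,0,0,-1.3,-2,90,0],[0,0,0,-1.3,-2,120,0],[0,0,0,-1.3,-2,145,0]]'>/dev/null; python3 inch.py '[[0,0,0,0,0,5,0],[0,0,0,0,0,10,0],[0,0,0,0,0,15,0],[0,0,0,0,0,19,0],[0,0,0,0,0,22,0]]'|sed -n 2,4p;python3 inch.py '[[0,0,0,0,0,1,0],[0,0,0,0,0,2,0],[0,0,0,0,0,3.5,0],[0,0,0,0,0,5,0],[0,0,0,0,0,5,0]]'|sed -n 2,4p
python3 - <<'E'
from meas import *
go([*binw(616,87.6),164.6],14.65)
E
```

```text
tcp_pos: [574.6, 243.6, 171.5]
ee_rot: [-180.0, -0.2, 14.6]
wrist_force: [-0.1, 0.4, -1.9]
tcp_pos: [573.5, 243.2, 165.2]
ee_rot: [180.0, 0.0, 14.6]
wrist_force: [-1.6, 0.7, -2.3]
rotvec [ 0.  0. -0.] shift [-0.4  2.6  0.6]
```

```bash
python3 inch.py '[[0,0,0,0,2,1,0],[0,0,0,0,2,1.5,0],[0,0,0,0,2,1.5,0],[0,0,0,0,2,1.5,0]]'|sed -n 2,4p;python3 inch.py '[[0,0,0,0,0,0,55],[0,0,0,0,0,0,55],[0,0,0,0,0,0,55],[0,0,0,0,0,0,55]]'|sed -n 2,4p;python3 inch.py '[[0,0,0,0,0,-20,55],[0,0,0,0,0,-60,55],[0,0,0,0,0,-100,55],[0,0,0,0,0,-140,55],[0,0,0,0,0,-170,55]]'|sed -n 2,4p
python3 - <<'E'
from meas import *
go([559,-293.5,330],14.65)
E
```

```text
tcp_pos: [574.3, 242.1, 164.6]
ee_rot: [-180.0, -0.1, 14.7]
wrist_force: [-1.9, 0.3, 4.0]
tcp_pos: [574.2, 240.7, 163.6]
ee_rot: [180.0, 0.0, 14.6]
wrist_force: [-1.0, 0.3, -0.5]
tcp_pos: [574.8, 241.6, 337.2]
ee_rot: [-180.0, -0.2, 14.6]
wrist_force: [1.1, 0.4, -0.4]
rotvec [-0.  -0.2 -0. ] shift [-150.5  513.8    6.4]
```

```bash
for i in 1 2 3; do python3 inch.py '[[0,0,0,-10,34,0,50],[0,0,0,-20,68,0,50],[0,0,0,-30,103,0,50],[0,0,0,-40,137,0,50],[0,0,0,-50,171,0,50]]'>/dev/null; done; python3 inch.py '[[0,0,0,0,0,30,50],[0,0,0,0,0,60,50],[0,0,0,0,0,60,50],[0,0,0,0,0,60,50],[0,0,0,0,0,60,50]]'|sed -n 2,4p
python3 - <<'E'
from meas import *
c,P=wrist("w15");im=c["img"].astype(int);b,g,r=[im[...,i] for i in range(3)]
m=((g>r+30)&(g>b+20)).astype(np.uint8);k=max(cv2.findContours(m,0,1)[0],key=cv2.contourArea).reshape(-1,2)
print(cv2.boundingRect(k),cv2.minEnclosingCircle(plane(c,k,170,P)[:,:2].astype(np.float32)))
go([559,-293.5,158],14.65)
E
```

```text
tcp_pos: [559.5, -292.6, 274.9]
ee_rot: [180.0, -0.1, 14.7]
wrist_force: [0.0, 0.1, 1.2]
(254, 185, 47, 56) ((561.3264770507812, -293.2397155761719), 19.04899787902832)
rotvec [ 0.1 -0.1  0.1] shift [ -1.4   0.3 117.6]
```

```bash
python3 inch.py '[[0,0,0,-1.2,0.6,30,50],[0,0,0,-1.2,0.6,60,50],[0,0,0,-1.2,0.6,85,50],[0,0,0,-1.2,0.6,105,50],[0,0,0,-1.2,0.6,115,50]]'>/dev/null; python3 inch.py '[[0,0,0,0,0,0,50],[0,0,0,0,0,0,50],[0,0,0,0,0,0,50]]'|sed -n 2,4p
for i in 1 2; do python3 inch.py '[[0,0,0,0,0,0,0],[0,0,0,0,0,0,0],[0,0,0,0,0,0,0],[0,0,0,0,0,0,0]]'; done;python3 inch.py '[[0,0,0,0,0,-20,0],[0,0,0,0,0,-60,0],[0,0,0,0,0,-100,0],[0,0,0,0,0,-140,0],[0,0,0,0,0,-180,0]]'
python3 - <<'E'
from meas import *
go([*binw(544,87.6),330],14.65)
E
```

```text
tcp_pos: [559.2, -294.2, 160.9]
ee_rot: [179.9, -0.2, 14.7]
wrist_force: [-0.1, 0.1, 0.7]
time: 52.75
tcp_pos: [558.8, -294.1, 160.8]
ee_rot: [179.9, -0.1, 14.6]
wrist_force: [-0.4, 0.5, 6.7]
grip_width: 30.5
grasp_force: 59.3
time: 53.08
tcp_pos: [558.9, -294.0, 160.8]
ee_rot: [179.9, -0.1, 14.6]
wrist_force: [-1.0, 1.6, 5.3]
grip_width: 30.7
grasp_force: 59.3
time: 53.5
tcp_pos: [556.4, -293.5, 340.0]
ee_rot: [-179.9, 0.1, 14.6]
wrist_force: [0.5, -0.4, -3.8]
grip_width: 30.3
grasp_force: 60.5
rotvec [-0.1  0.1 -0. ] shift [  79.9 -512.3   10.4]
```

```bash
for i in 1 2 3; do python3 inch.py '[[0,0,0,5,-34,0,0],[0,0,0,10,-68,0,0],[0,0,0,16,-102,0,0],[0,0,0,21,-136,0,0],[0,0,0,26.5,-171,0,0]]'>/dev/null; done; python3 inch.py '[[0,0,0,0,0,0,0],[0,0,0,0,0,0,0],[0,0,0,0,0,0,0],[0,0,0,0,0,0,0],[0,0,0,0,0,0,0]]'|sed -n 2,4p
python3 - <<'E'
from meas import *
go([*binw(544,87.6),166.8],14.65)
E
```

```text
tcp_pos: [505.1, 220.5, 338.4]
ee_rot: [179.9, 0.1, 14.5]
wrist_force: [0.1, -0.3, -3.1]
rotvec [ 0.1  0.1 -0.2] shift [ -0.3  -2.2 171.6]
```

```bash
python3 inch.py '[[0,0,0,0,-1,30,0],[0,0,0,0,-1,60,0],[0,0,0,0,-1,90,0],[0,0,0,0,-1,120,0],[0,0,0,0,-1,145,0]]'>/dev/null; python3 inch.py '[[0,0,0,0,0,5,0],[0,0,0,0,0,10,0],[0,0,0,0,0,15,0],[0,0,0,0,0,19,0],[0,0,0,0,0,22,0]]'|sed -n 2,4p;python3 inch.py '[[0,0,0,0,0,1,0],[0,0,0,0,0,2,0],[0,0,0,0,0,3.5,0],[0,0,0,0,0,5,0],[0,0,0,0,0,5,0]]'|sed -n 2,4p
python3 - <<'E'
from meas import *
go([*binw(544,87.6),166.8],14.65)
E
```

```text
tcp_pos: [505.7, 223.9, 172.8]
ee_rot: [-180.0, -0.2, 14.6]
wrist_force: [0.4, 0.3, -3.3]
tcp_pos: [504.7, 223.7, 166.9]
ee_rot: [-180.0, -0.0, 14.6]
wrist_force: [0.7, 0.1, -3.9]
rotvec [-0. -0. -0.] shift [-0.9  1.1  0.1]
```

```bash
python3 inch.py '[[0,0,0,0,0,1,0],[0,0,0,0,0,1.8,0],[0,0,0,0,0,1.8,0],[0,0,0,0,0,1.8,0]]'|sed -n 2,4p;python3 inch.py '[[0,0,0,0,0,0,55],[0,0,0,0,0,0,55],[0,0,0,0,0,0,55],[0,0,0,0,0,0,55]]'|sed -n 2,4p;python3 inch.py '[[0,0,0,0,0,-20,55],[0,0,0,0,0,-60,55],[0,0,0,0,0,-100,55],[0,0,0,0,0,-140,55],[0,0,0,0,0,-170,55]]'|sed -n 2,4p; python3 inch.py '[[0,0,0,0,10,-40,55],[0,0,0,0,10,-60,55],[0,0,0,0,10,-60,55],[0,0,0,0,10,-60,55],[0,0,0,0,10,-60,55]]'|sed -n 2,4p
python3 - <<'E'
from meas import *
c,P=wrist("w16");im=c["img"].astype(int);b,g,r=[im[...,i] for i in range(3)]
M=R.from_euler('z',BY,degrees=True).as_matrix()[:2,:2]
for n,m,z in (("amber",(g>r+30)&(g>b+20),176),("blue",(r-b>6)&(r>150)&(r-g<25),176),("pink",(r-g>40)&(r-b>35)&(r>100),138),("yellow",(r-b>60)&(r-g<50)&(r>120),108)):
    for k in cv2.findContours(cv2.morphologyEx(m.astype(np.uint8),cv2.MORPH_OPEN,np.ones((3,3),np.uint8)),0,1)[0]:
        if cv2.contourArea(k)>150:
            w=plane(c,k.reshape(-1,2),z,P)[:,:2]@M;print(n,cv2.boundingRect(k),np.round(cv2.minEnclosingCircle(w.astype(np.float32))[0],1),round(cv2.minEnclosingCircle(w.astype(np.float32))[1],1))
print(P)
E
```

```text
tcp_pos: [505.2, 224.1, 166.8]
ee_rot: [180.0, -0.1, 14.6]
wrist_force: [-1.9, -1.2, 7.9]
tcp_pos: [504.8, 223.6, 165.0]
ee_rot: [-180.0, -0.0, 14.6]
wrist_force: [0.9, 0.0, -0.0]
tcp_pos: [505.1, 224.2, 338.2]
ee_rot: [-180.0, -0.2, 14.7]
wrist_force: [0.8, -0.5, -0.3]
tcp_pos: [506.4, 213.4, 393.9]
ee_rot: [180.0, 0.1, 14.6]
wrist_force: [-0.3, 1.2, 0.1]
amber (249, 159, 32, 36) [546.2  89.7] 17.5
amber (477, 0, 83, 55) [ 694.3 -143.6] 41.9
blue (533, 361, 27, 13) [ 308.  -257.5] 24.3
blue (209, 283, 37, 43) [405.9 137. ] 26.9
blue (301, 255, 16, 29) [448.2  45.3] 16.3
blue (105, 159, 90, 28) [550.3 200.6] 44.8
blue (112, 119, 19, 34) [586.4 224.8] 17.2
blue (249, 84, 32, 34) [616.7  88.4] 15.2
blue (95, 64, 96, 43) [630.9 199.8] 46.6
pink (243, 142, 28, 34) [557.8 100.3] 20.6
pink (96, 118, 19, 34) [584.4 258.6] 19.2
pink (128, 117, 19, 35) [584.3 223.1] 19.2
yellow (95, 136, 40, 24) [566.4 263.8] 25.5
yellow (91, 103, 82, 26) [602. 240.] 47.8
(array([506.42835858, 213.44329396, 393.85815481]), array([1.79973288e+02, 1.14871692e-01, 1.46498320e+01]))
```

Run:
```python
from meas import *
go([430,-415,270],141.7)
```

```text
rotvec [-2.00e-01  1.00e-01 -1.27e+02] shift [-232.3  588.5  124.4]
```

```bash
for i in 1 2 3; do python3 inch.py '[[0,0,0,-12,31,0,45],[0,0,0,-24,62,0,45],[0,0,0,-37,93,0,45],[0,0,0,-50,124,0,45],[0,0,0,-58,147,10,45]]'>/dev/null; done; python3 inch.py '[[0,0,0,-12,31,0,45],[0,0,0,-24,62,10,45],[0,0,0,-37,93,20,45],[0,0,0,-50,124,30,45],[0,0,0,-58,147,40,45]]'|sed -n 2,3p; for i in 1 2 3; do python3 inch.py '[[0,0,-7,0,0,0,45],[0,0,-14,0,0,0,45],[0,0,-21,0,0,0,45],[0,0,-28,0,0,0,45],[0,0,-35,0,0,0,45]]'>/dev/null; done;  python3 inch.py '[[0,0,-7,0,0,20,45],[0,0,-14,0,0,40,45],[0,0,-22,0,0,60,45],[0,0,-22,0,0,60,45],[0,0,-22,0,0,60,45]]'>/dev/null;python3 inch.py '[[0,0,0,0,0,0,45],[0,0,0,0,0,0,45],[0,0,0,0,0,0,45],[0,0,0,0,0,0,45]]'|sed -n 2,3p
python3 - <<'E'
from meas import *
c,P=wrist("w17");im=c["img"].astype(int);b,g,r=[im[...,i] for i in range(3)];m=(b>g+25)&(r>g+15)
for v in range(100,300,10): 
    x=np.where(m[v,180:380])[0]+180;print(v,[(int(s[0]),int(s[-1])) for s in np.split(x,np.where(np.diff(x)>2)[0]+1) if len(s)])
print(P)
go([421.9,-417.4,108],141.7)
E
```

```text
tcp_pos: [429.1, -416.3, 322.3]
ee_rot: [-179.9, 0.2, 14.5]
tcp_pos: [431.9, -413.9, 266.1]
ee_rot: [-180.0, 0.1, 141.6]
100 [(261, 271)]
110 [(261, 271)]
120 [(261, 271)]
130 [(261, 271)]
140 [(261, 271)]
150 [(257, 272)]
160 [(257, 272)]
170 [(257, 272)]
180 [(257, 272)]
190 [(258, 272)]
200 [(258, 273)]
210 [(258, 273)]
220 [(258, 272)]
230 [(263, 272)]
240 [(263, 272)]
250 [(263, 271)]
260 [(263, 271)]
270 [(264, 271)]
280 []
290 []
(array([ 431.86840943, -413.92516041,  266.0624697 ]), array([-1.79975767e+02,  1.09422612e-01,  1.41605277e+02]))
rotvec [-0.   0.1 -0.1] shift [  5.8  -8.8 157.9]
```

Run:
```python
from meas import *
c=viewer.camera("wrist");s=probe_bus.sense();P=(s["tcp_pos"],s["ee_rot"]);im=cv2.imread("pics/w17.png").astype(int);b,g,r=[im[...,i] for i in range(3)];m=(b>g+25)&(r>g+15)
x=np.where(m[130:240,259])[0]+130;print(x.min(),x.max())
w=plane(c,[(264.8,x.min()-.5),(265.6,x.max()+.5)],114,P);d=w[0]-w[1];print(w.round(1),np.linalg.norm(d),np.degrees(np.arctan2(d[1],d[0])),w.mean(0))
go([*w.mean(0)[:2],108],141.7)
```

```text
149 224
[[ 396.8 -398.1  114. ]
 [ 444.7 -435.9  114. ]] 60.97374032860501 141.67345388383174 [ 420.75794014 -417.04120787  114.        ]
rotvec [-0.   0.1 -0.1] shift [  6.7  -9.2 157.7]
```

```bash
python3 inch.py '[[0,0,0,3,-4,20,40],[0,0,0,6.7,-9.2,40,40],[0,0,0,6.7,-9.2,70,40],[0,0,0,6.7,-9.2,100,40],[0,0,0,6.7,-9.2,100,40]]'>/dev/null;python3 inch.py '[[0,0,0,0,0,0,40],[0,0,0,0,0,0,40],[0,0,0,0,0,0,40],[0,0,0,0,0,0,40]]'|sed -n 2,3p
python3 - <<'E'
from meas import *
go([420.8,-417,108],141.7)
E
```

```text
tcp_pos: [421.6, -417.5, 167.0]
ee_rot: [-180.0, 0.2, 141.6]
rotvec [-0.   0.2 -0.1] shift [ 1.1 -0.1 59. ]
```

```bash
python3 inch.py '[[0,0,0,0.7,0,20,40],[0,0,0,0.7,0,35,40],[0,0,0,0.7,0,50,40],[0,0,0,0.7,0,58,40],[0,0,0,0.7,0,58,40]]'>/dev/null;python3 inch.py '[[0,0,0,0,0,0,40],[0,0,0,0,0,0,40],[0,0,0,0,0,0,40]]'|sed -n 2,3p; for i in 1 2; do python3 inch.py '[[0,0,0,0,0,0,0],[0,0,0,0,0,0,0],[0,0,0,0,0,0,0],[0,0,0,0,0,0,0]]'; done;python3 inch.py '[[0,0,0,0,0,-10,0],[0,0,0,0,0,-40,0],[0,0,0,0,0,-80,0],[0,0,0,0,0,-120,0],[0,0,0,0,0,-160,0]]'
python3 inch.py '[[0,0,0,0,0,-40,0],[0,0,0,0,0,-60,0],[0,0,0,0,0,-60,0],[0,0,0,0,0,-60,0]]'|sed -n 2,6p
python3 - <<'E'
from meas import *
go([*binw(487.5,238.8),330],104.65)
E
```

```text
tcp_pos: [420.5, -416.8, 108.1]
ee_rot: [-180.0, 0.1, 141.6]
time: 63.48
tcp_pos: [420.3, -416.5, 107.7]
ee_rot: [-180.0, 0.1, 141.6]
wrist_force: [-0.6, 0.3, 3.9]
grip_width: 11.1
grasp_force: 59.2
time: 63.82
tcp_pos: [420.3, -416.6, 107.7]
ee_rot: [-180.0, 0.1, 141.6]
wrist_force: [-0.3, 1.5, 5.6]
grip_width: 11.0
grasp_force: 59.3
time: 64.23
tcp_pos: [418.9, -415.6, 268.3]
ee_rot: [180.0, -0.1, 141.7]
wrist_force: [0.4, -0.8, -0.6]
grip_width: 10.8
grasp_force: 58.5
tcp_pos: [419.8, -416.4, 328.2]
ee_rot: [-180.0, 0.1, 141.6]
wrist_force: [-1.4, -0.8, -2.5]
grip_width: 11.1
grasp_force: 58.7
rotvec [-0.   0.1 37. ] shift [485.  599.   -3.2]
```

```bash
for i in 1 2; do python3 inch.py '[[0,0,0,17,35,0,0],[0,0,0,35,70,0,0],[0,0,0,53,106,0,0],[0,0,0,70,141,0,0],[0,0,0,88,176,0,0]]'>/dev/null;done; for i in 1 2; do python3 inch.py '[[0,0,0,31,25,0,0],[0,0,0,62,50,0,0],[0,0,0,93,75,0,0],[0,0,0,124,100,0,0],[0,0,0,154,123,0,0]]'>/dev/null;done; python3 inch.py '[[0,0,7,0,0,0,0],[0,0,14,0,0,0,0],[0,0,21,0,0,0,0],[0,0,28,0,0,0,0],[0,0,35,0,0,0,0]]'>/dev/null;python3 inch.py '[[0,0,2,0,0,20,0],[0,0,2,0,0,40,0],[0,0,2,0,0,40,0],[0,0,2,0,0,40,0],[0,0,2,0,0,40,0]]'>/dev/null; python3 inch.py '[[0,0,0,0,0,0,0],[0,0,0,0,0,0,0],[0,0,0,0,0,0,0],[0,0,0,0,0,0,0]]'
python3 - <<'E'
from meas import *
c,P=wrist("w18");im=c["img"].astype(int);b,g,r=[im[...,i] for i in range(3)];m=(b>g+25)&(r>g+15)
x=np.where(m[:200,276])[0];print("end row",x.min());Z=(np.zeros(3),np.zeros(3))
for v in (x.min()+3,110,170): q=np.where(m[v,240:310])[0]+240;print(v,q.min(),q.max(),plane(c,[((q.min()+q.max())/2,v)],24,Z))
print(plane(c,[(276,x.min()-.5)],24,Z))
go([*binw(487.5,238.8),200],104.65)
E
```

```text
time: 67.4
tcp_pos: [411.6, 353.1, 287.6]
ee_rot: [179.9, -0.0, 104.6]
wrist_force: [0.1, -0.3, -1.2]
grip_width: 11.2
grasp_force: 58.8
end row 62
65 266 286 [[ 8.53157751e+01 -7.79146363e-02  2.40000000e+01]]
110 266 286 [[68.51712015 -0.09165296 24.        ]]
170 267 286 [[44.65142918  0.09232345 24.        ]]
[[ 8.65901436e+01 -7.68957749e-02  2.40000000e+01]]
rotvec [ 0. -0. -0.] shift [ 1.3 -0.1 87.5]
```

```bash
python3 inch.py '[[0,0,0,2.5,0,20,0],[0,0,0,2.5,0,40,0],[0,0,0,2.5,0,60,0],[0,0,0,2.5,0,75,0],[0,0,0,2.5,0,87,0]]'>/dev/null; python3 inch.py '[[0,0,0,0,0,0,0],[0,0,0,0,0,0,0],[0,0,0,0,0,0,0],[0,0,0,0,0,0,0],[0,0,0,0,0,0,0]]'|sed -n 2,4p
python3 - <<'E'
from meas import *
go([*binw(487.5,240.2),101.7],104.65)
c,P=wrist("w19");im=c["img"].astype(int);M=R.from_euler('z',BY,degrees=True).as_matrix()[:2,:2]
for v in range(60,110,5): print(v,im[v,240:320:2,1].tolist())
for z in (91,78): 
    for u in (240,260,290,300,310): print(z,u,(plane(c,[(u,85)],z,P)[0,:2]@M).round(1))
E
```

```text
tcp_pos: [411.2, 355.9, 201.0]
ee_rot: [179.9, -0.1, 104.6]
wrist_force: [-0.7, -0.2, -1.3]
rotvec [ 0.1 -0.1 -0. ] shift [-0.3 -0.6 99.3]
60 [199, 199, 202, 202, 196, 195, 197, 199, 199, 200, 204, 206, 203, 203, 202, 202, 201, 201, 198, 198, 200, 199, 197, 197, 200, 201, 199, 198, 197, 196, 190, 189, 198, 202, 200, 200, 199, 198, 198, 197]
65 [201, 202, 202, 201, 196, 195, 198, 210, 219, 219, 219, 219, 221, 112, 51, 52, 52, 51, 52, 52, 52, 52, 50, 88, 219, 219, 217, 219, 220, 219, 219, 219, 219, 219, 220, 219, 219, 219, 218, 218]
70 [195, 197, 199, 200, 200, 199, 202, 206, 216, 218, 217, 220, 221, 110, 50, 51, 52, 51, 50, 52, 50, 50, 50, 85, 217, 219, 217, 217, 218, 218, 217, 216, 217, 217, 219, 218, 218, 218, 218, 218]
75 [200, 203, 206, 204, 198, 193, 186, 188, 169, 165, 166, 164, 165, 66, 49, 50, 51, 50, 48, 49, 50, 50, 49, 55, 93, 214, 215, 140, 76, 78, 77, 78, 79, 78, 79, 78, 79, 77, 78, 77]
80 [196, 196, 197, 202, 199, 194, 188, 187, 170, 165, 164, 165, 165, 72, 50, 49, 48, 48, 49, 49, 48, 48, 49, 54, 90, 213, 215, 145, 83, 85, 84, 84, 85, 84, 84, 83, 84, 85, 84, 83]
85 [200, 
[... 370 characters left out ...]
196, 195, 127, 94, 95, 96, 98, 86, 84, 84, 56, 46, 46, 45, 46, 45, 45, 44, 44, 44, 55, 84, 82, 82, 81, 82, 82, 81, 82, 82, 82, 82, 82, 82, 84, 83, 82]
100 [200, 200, 202, 199, 135, 94, 94, 96, 98, 98, 85, 83, 84, 56, 45, 44, 45, 45, 44, 46, 44, 44, 44, 54, 85, 80, 82, 81, 81, 82, 82, 81, 82, 81, 81, 81, 82, 82, 82, 83]
105 [194, 197, 139, 100, 101, 98, 98, 97, 96, 95, 85, 82, 84, 61, 45, 44, 45, 44, 45, 44, 42, 43, 42, 55, 83, 80, 82, 81, 80, 81, 81, 80, 81, 81, 80, 81, 81, 80, 81, 82]
91 240 [465.8 322.1]
91 260 [478.1 322.1]
91 290 [496.6 322. ]
91 300 [502.7 322.1]
91 310 [508.9 322.1]
78 240 [464.6 322.7]
78 260 [477.6 322.6]
78 290 [497.1 322.6]
78 300 [503.6 322.6]
78 310 [510.1 322.6]
```

```bash
python3 inch.py '[[0,0,0,-0.3,-0.7,10,0],[0,0,0,-0.3,-0.7,20,0],[0,0,0,-0.3,-0.7,30,0],[0,0,0,-0.3,-0.7,40,0],[0,0,0,-0.3,-0.7,50,0]]'|sed -n 2,4p; python3 inch.py '[[0,0,0,0,0,8,0],[0,0,0,0,0,16,0],[0,0,0,0,0,24,0],[0,0,0,0,0,32,0],[0,0,0,0,0,40,0]]'|sed -n 2,4p; python3 inch.py '[[0,0,0,0,0,1,0],[0,0,0,0,0,2,0],[0,0,0,0,0,3,0],[0,0,0,0,0,4,0],[0,0,0,0,0,5,0]]'|sed -n 2,4p
python3 -c "
from h import *
go([*binw(487.5,240.2),101.7],104.65)"
```

```text
tcp_pos: [409.8, 354.5, 148.4]
ee_rot: [-179.9, 0.0, 104.6]
wrist_force: [-0.0, 0.1, -1.1]
tcp_pos: [410.2, 355.0, 109.2]
ee_rot: [180.0, -0.0, 104.6]
wrist_force: [-0.6, -0.2, -0.8]
tcp_pos: [410.2, 355.1, 105.3]
ee_rot: [180.0, -0.0, 104.6]
wrist_force: [-0.0, 0.2, -0.6]
rotvec [ 0. -0. -0.] shift [0.4 0.8 3.6]
```

```bash
python3 inch.py '[[0,0,0,0,0,1,0],[0,0,0,0,0,2,0],[0,0,0,0,0,3,0],[0,0,0,0,0,4,0],[0,0,0,0,0,4.5,0]]'|sed -n 2,4p; python3 inch.py '[[0,0,0,0,0,0.5,0],[0,0,0,0,0,1,0],[0,0,0,0,0,1,0]]'|sed -n 2,4p
```

```text
tcp_pos: [410.4, 355.0, 101.6]
ee_rot: [179.9, 0.1, 104.6]
wrist_force: [-1.1, -2.4, 14.8]
tcp_pos: [410.4, 355.0, 101.6]
ee_rot: [179.9, 0.1, 104.6]
wrist_force: [-2.1, -3.9, 17.4]
```

Seated at the expected height. Release, retreat, and verify numerically.

```bash
python3 inch.py '[[0,0,0,0,0,0,30],[0,0,0,0,0,0,35],[0,0,0,0,0,0,35],[0,0,0,0,0,0,35]]'|sed -n 2,5p;python3 inch.py '[[0,0,0,0,0,-20,35],[0,0,0,0,0,-60,35],[0,0,0,0,0,-100,35],[0,0,0,0,0,-140,35],[0,0,0,0,0,-180,35]]'|sed -n 2,4p;python3 inch.py '[[0,0,0,-30,10,-20,35],[0,0,0,-60,20,-60,35],[0,0,0,-60,20,-80,35],[0,0,0,-60,20,-80,35],[0,0,0,-60,20,-80,35]]'>/dev/null;python3 inch.py '[[0,0,0,0,0,0,35],[0,0,0,0,0,0,35],[0,0,0,0,0,0,35]]'|sed -n 1,4p
python3 - <<'E'
from meas import *
c,P=wrist("w20");im=c["img"].astype(int);b,g,r=[im[...,i] for i in range(3)];M=R.from_euler('z',BY,degrees=True).as_matrix()[:2,:2]
for n,m,z in (("panel",(b>g+25)&(r>g+15)&(abs(b-r)<40),108),("amber",(g>r+30)&(g>b+20),176),("pink",(r-g>40)&(r-b>35)&(r>100),138),("yellow",(r-b>60)&(r-g<50)&(r>120),108)):
    for k in cv2.findContours(cv2.morphologyEx(m.astype(np.uint8),cv2.MORPH_OPEN,np.ones((3,3),np.uint8)),0,1)[0]:
        if cv2.contourArea(k)>150:
            q=cv2.minAreaRect((plane(c,k.reshape(-1,2),z,P)[:,:2]@M).astype(np.float32));print(n,cv2.boundingRect(k),np.round(q[0],1),np.round(q[1],1),round(q[2],1))
o=im[:, :,:]
E
```

```text
tcp_pos: [410.2, 354.9, 99.3]
ee_rot: [-180.0, 0.0, 104.6]
wrist_force: [0.3, 0.5, -0.6]
grip_width: 34.8
tcp_pos: [409.7, 354.6, 280.8]
ee_rot: [-179.9, 0.0, 104.7]
wrist_force: [0.6, 1.4, 0.5]
time: 71.67
tcp_pos: [443.5, 301.9, 357.9]
ee_rot: [-179.8, 0.0, 104.7]
wrist_force: [-0.1, -0.5, -0.2]
panel (139, 399, 14, 21) [ 326.8 -147.4] [40.6 17. ] 78.7
panel (270, 184, 149, 29) [578.4 151.5] [160.9  31.3] 0.2
panel (258, 147, 9, 46) [489.7 182. ] [47.9  8.4] 89.3
panel (253, 28, 14, 118) [487.2 264. ] [ 13.1 112.3] 0.8
amber (397, 396, 32, 24) [654.8 -76.7] [20.6 47.7] 41.7
amber (302, 253, 16, 42) [535.9  96.3] [13.7 42.8] 0.6
pink (296, 223, 39, 33) [544.2 116.9] [38.9 34.8] 3.9
pink (342, 124, 37, 19) [583.6 223.1] [34.8 16.8] 0.6
pink (344, 84, 38, 20) [583.8 259. ] [34.7 16.9] 0.8
yellow (360, 66, 30, 93) [602.9 240.6] [27.1 91.2] 0.5
yellow (325, 65, 30, 54) [566.9 260.6] [51.3 27.3] 88.1
```

```bash
python3 -c "
from h import *
print(finish_job())"
```

```text
the job is handed in; nothing more can be done
None
```

I handed the job in at about 72 s of the 210 s. By my measurements both panels are seated, the tub, carton and soap (all that were there) are stacked in the middle of the big bay, and both bottles stand in the bottle bay; no verdict came back.

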